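# Rinse the tumblers at the spray station

## Task

Rinse the steel tumblers: stand every one of them, mouth down as they are, on the steel grid of the rinsing station, then turn the red stopcock fully open, press the spray pedal right down to its stop and hold it there for about two seconds, let it come up and turn the stopcock fully closed. Only when the stopcock is shut, move all the tumblers, still mouth down, onto the wooden drying board. If a tumbler gets knocked off its place put it back before going on, and leave the wooden bowl, the bottle, the steel jar and the blue cup standing where they are.

Things in the scene. Friction and masses are not known exactly. Their poses are not given: they have to be found in the camera images.
- tumbler_a: Small steel tumbler standing mouth down: 70 mm tall, slightly conical, 55 mm across at the mouth (below), 46 mm across at the closed end (above), about 90 g. Origin at the centre of its lower (mouth) face, z up. Two or three of the tumblers are present in a run.
- tumbler_b: Small steel tumbler standing mouth down: 70 mm tall, slightly conical, 55 mm across at the mouth (below), 46 mm across at the closed end (above), about 90 g. Origin at the centre of its lower (mouth) face, z up. Two or three of the tumblers are present in a run.
- tumbler_c: Small steel tumbler standing mouth down: 70 mm tall, slightly conical, 55 mm across at the mouth (below), 46 mm across at the closed end (above), about 90 g. Origin at the centre of its lower (mouth) face, z up. Two or three of the tumblers are present in a run.
- grid (a point): Centre of the top face of the rinsing station's steel grid (dark slots, three brass nozzles): a flat rimless plate, 145 mm along x by 275 mm along y, top 25 mm above the counter. x points away from the station's front (pedal and stopcock are on its -x side), y left, z up. The fixed station is on the robot's left or right, the drying board on the other side.
- stopcock_axis (a point): Point on the stopcock's vertical turning axis at half the height of its lever, 72 mm above the counter; axes as grid. It lies 115 mm in front (-x) and 45 mm to the right (-y) of grid.
- stopcock_grip (a point): Where to pinch the stopcock's red lever: 60 mm out from the axis, at half its height. The lever is a level bar 12 mm thick and 18 mm tall (top 81 mm above the counter), from 8 to 86 mm out from the axis. This point's -y axis points outward along the lever.
- stopcock (a joint): Quarter-turn stopcock (rad): 0 = closed stop, lever along the station's -y, across the brass pipe; 1.571 = open stop, lever along the station's -x, in line with the pipe. Opens clockwise seen from above. Starts at or near closed (up to 0.25) and stays where it is left (about 0.15 N m of friction).
- pedal_pad (a point): Where to press the spray pedal: top of the steel plate's black rubber pad, 80 mm from the hinge. The plate is 60 mm wide (y), 98 mm long, hinged on its grid side 58 mm above the counter. This point is 62 mm above the counter when up, 24 mm lower at the stop; it lies 167 mm in front (-x) and 75 mm left (+y) of grid. Its axes turn with the pedal.
- pedal (a joint): Angle of the spray pedal (rad): 0 = up (rest), 0.30 = pressed down to its stop. A spring returns it; pressing at the pad takes about 3 N to start and 8 N at the stop.
- board_top (a point): Centre of the top face of the fixed wooden drying board, a flat board 170 mm along x by 270 mm along y, top 12 mm above the counter; no rim. z up.
- bowl: Small wooden bowl, 68 mm across and 35 mm tall, among the tumblers; origin at the centre of its underside. Leave it alone.
- bottle: Green glass bottle, 68 mm across, 230 mm tall, standing; origin under its centre. Leave it alone.
- dabba: Steel storage jar, 90 mm across, 110 mm tall; origin under its centre. Leave it alone.
- mug: Blue ceramic cup, 76 mm across, 85 mm tall; origin under its centre. Leave it alone.
There are look-alikes about, which are no part of the job. What is shaped like the tumbler_a but yellow is not meant.

How it is judged:
By the outcome, as a careful person would: the job done as asked, in the order asked, and still so for the second after the job is handed in, with the robot touching nothing.
Of tumbler_a, tumbler_b, tumbler_c only 2 to 3 are there at a start; the rules pass over those that are not, and their reading is None.
At some moment in a run one of tumbler_a, tumbler_b, tumbler_c may be knocked a few centimetres aside while the robot is not near it.
It also fails if it takes over 210 s, if anything falls off the work surface, if the arm or the gripper's body presses on something with over 40 N, if the wrist force passes 120 N, or if a joint passes its speed limit or range.

## Robot

A 7-joint arm with a two-finger parallel gripper is mounted at the origin on the work surface. World frame = base frame: x ahead of the robot, y to its left, z up, the work surface at z = 0. Lengths are in m, angles in rad, forces in N, time in s.
With the tool pointing down it reaches from about 0.425 to 0.925 m from the base axis. Payload 6.8 kg.
Tool frame: the origin (TCP) lies at the very end of the fingers, on their centre line; the grasp point (between the pads) lies 19 mm behind it; z points along the fingers, x is the direction in which the jaws open and shut, and the axes are right-handed (so a half turn about z gives the same grasp; the last joint's range is limited). The gripper opens to 85 mm and grips with 20 to 120 N. Pads are 22 mm wide; open, the fingers measure 114 mm over their backs; the gripper's body (76 mm by 85 mm) begins 54 mm behind the grasp point. The pads swing forward as they close: fully open they stand 13 mm farther back than shut.
Start: joints at [-1.455, 0.477, 0.022, 1.555, -0.011, 1.109, -0.083], TCP at [0.15, 0.658, 0.231] pointing down, gripper open.
Joint ranges: [-2.96, 2.96], [-0.34, 2.1], [-1.41, 1.46], [0.24, 2.44], [-1.37, 4.51], [0.17, 1.92], [-2.96, 2.96]. Speed limits (rad/s): [2.39, 2.39, 3.14, 3.14, 3.14, 3.14, 3.14].

## Interface

Orientations are given as a rotation vector (axis times angle).
In Python, from bench import r, grab_frame gives the robot as it stands. The module is installed in compiled form; this text tells all that it offers.
- The arm moves only by the tool send_rows, never from a script. Its argument "series" is a list of rows, each a list of 2 entries, a list of its own where there are three numbers: the shift along the tool's x, y, z in m, then the turn, a rotation vector about the tool's x, y, z in units of 5 degrees (1.0 is 5 degrees). A call has 1 to 20 rows; each row shifts and turns the commanded pose from where the row before left it, along the tool's axes as they then stand; what a row does not reach is not made up. A row lasts 1/8 s, in which the tool goes at most 62.5 mm and 10.7 degrees, less where a joint would pass 70% of its speed; a pose out of reach is approached as far as the arm can. A call is refused whole if a number of a shift passes 0.0625 or a number of a turn 1, either way. A call with a gripper value outside its range is refused whole. "fingers" is the closure in counts, from 0 (fully open) to 255 (shut), set as the call begins (left out, the last holds). The fingers move at their own pace and stop on an object; "grip_force" is the grip in N (left out, the last holds). Time passes only in rows, so rows that do not move let the fingers close. It gives the time, the measured TCP pose, the force and the opening at its end, in the units of the state.
- r.get_obs(): the state, without advancing time (a new reading comes with each control period).
- grab_frame(name): name is "scene" or "top" or "wrist"; returns a dict with "frame" (384x512x3 uint8, red, green, blue), "fx", "fy", "cx", "cy" (pixels), "origin" and "rotation" of the camera in the world; the wrist camera has in their place "T_tool_cam" (4x4, takes a point from camera to tool coordinates, whose origin is the TCP and whose axes are the tool frame's). Camera axes: x right, y down, z forward; pixel columns grow to the right and rows downward; lengths in m; the calibration is good to about 2 mm. A picture is of the moment at which its call begins: read the wrist's pose just before it. There is no depth.
- r.hand_in(): hands the job in, once; it reports no verdict.
The state is a dict: "clock": time; "joints": joint angles; "qvel": joint speeds; "tau": joint torques, N m; "tcp_pos": TCP position; "orientation": TCP orientation; "contact_force": force on the tool from outside, world axes, zero at the start; "moment": the same for the moment, N m; "grip_width": finger opening in m.
Only numpy, scipy, OpenCV 4.12 (cv2) and the standard library are available. Lean on these libraries where they do the work, as an engineer would, in place of code of your own. Each camera call takes 0.05 s, during which the arm holds its last target.

## Working session

There is one attempt and no reset: what is moved stays moved. The work goes in short steps, Python scripts to look and compute and a tool call to move; the robot and the scene stay as the last step left them, time stands still between calls to the robot, and variables do not carry over. Pictures are saved under pics/ and viewed, and the job is handed in when it is done.

Besides the shell and the picture viewer there is one more tool, called after "Emit:" in YAML: its name, and indented under it one key for each argument. send_rows: Moves the arm, as the interface text tells. Its arguments: {"type":"object","properties":{"series":{"type":"array"},"fingers":{"type":"number"},"grip_force":{"type":"number"}},"required":["series"]}

```bash
mkdir -p pics; python3 - <<'E'
from bench import r, grab_frame
import cv2
o=r.get_obs()
for k,v in o.items(): print(k,v)
for n in ("scene","top","wrist"):
    f=grab_frame(n); cv2.imwrite(f"pics/{n}0.png",cv2.cvtColor(f["frame"],cv2.COLOR_RGB2BGR))
    print(n,{k:v for k,v in f.items() if k!="frame"})
E
```

```text
clock 0.0
joints [-1.45511766  0.47779759  0.02231603  1.55644874 -0.01148059  1.10932995
 -0.0831024 ]
qvel [-1.86404768e-04 -1.33527352e-04 -8.83973665e-04  1.90155027e-03
 -1.66100763e-04  2.38279412e-04 -8.66299509e-05]
tau [-4.74828375e-04 -5.96441317e+01  1.60755493e+00 -2.81205779e+01
  1.23969352e-02  9.25613742e-03 -6.29503532e-06]
tcp_pos [0.14966605 0.65758165 0.23032811]
orientation [ 2.45454906e+00  1.95878263e+00 -2.12878221e-03]
contact_force [-0.51012906  0.06764897 -0.58111636]
moment [ 0.04514377 -0.00772609  0.0134516 ]
grip_width 0.08519512107560769
scene {'fx': 367.56179662706387, 'fy': 367.56179662706387, 'cx': 256.36968113570964, 'cy': 194.35640214697418, 'origin': array([ 1.09211086, -0.54087919,  1.19301009]), 'rotation': array([-2.39615982, -0.92570642,  0.30810992])}
top {'fx': 424.7258525815779, 'fy': 424.7258525815779, 'cx': 254.93765844253957, 'cy': 194.4346762555926, 'origin': array([ 0.39750641, -0.01950663,  1.49682283]), 'rotation': array([-2.17292084,  2.12835979, -0.14417138])}
wrist {'fx': 280.28827015854847, 'fy': 280.28827015854847, 'cx': 255.76405427572345, 'cy': 190.09944441625828, 'T_tool_cam': array([[ 9.99999786e-01, -3.89313299e-04, -5.25340139e-04,
         8.85583971e-04],
       [ 5.20205910e-04,  9.60444504e-01,  2.78470974e-01,
        -7.12238660e-02],
       [ 3.96147595e-04, -2.78471188e-01,  9.60444501e-01,
        -1.42156405e-01],
       [ 0.00000000e+00,  0.00000000e+00,  0.00000000e+00,
         1.00000000e+00]])}
```

View pics/scene0.png

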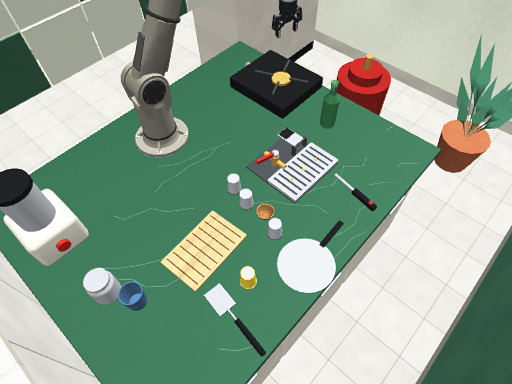

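View pics/top0.png

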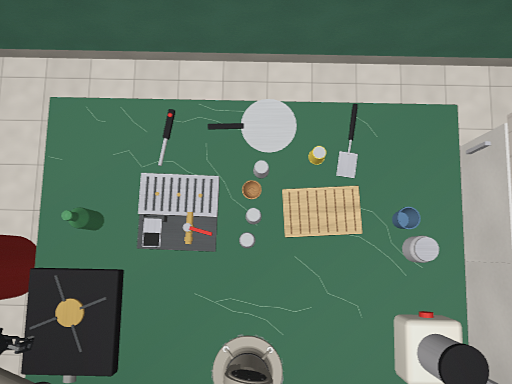

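View pics/wrist0.png

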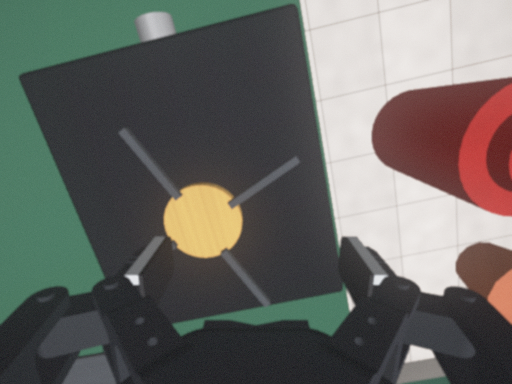

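The top view shows steel tumblers at (261,169), (253,215) and (247,240). The bowl is at (252,189). The yellow look-alike is at (318,155), and the other steel object is the jar at (421,249). The station is on the left and the board on the right. Next I'll measure positions and check a close crop.

```bash
cat > h.py <<'E'
import numpy as np, cv2
from bench import r, grab_frame
from scipy.spatial.transform import Rotation as R
def cam(n):
    o=r.get_obs(); f=grab_frame(n)
    if n=="wrist":
        T=np.eye(4);T[:3,:3]=R.from_rotvec(o["orientation"]).as_matrix();T[:3,3]=o["tcp_pos"]
        M=T@f["T_tool_cam"]; f["Rm"]=M[:3,:3]; f["o"]=M[:3,3]
    else:
        f["Rm"]=R.from_rotvec(f["rotation"]).as_matrix(); f["o"]=np.array(f["origin"])
    f["bgr"]=cv2.cvtColor(f["frame"],cv2.COLOR_RGB2BGR); return f
def ray(f,u,v,z):
    d=f["Rm"]@np.array([(u-f["cx"])/f["fx"],(v-f["cy"])/f["fy"],1]); t=(z-f["o"][2])/d[2]; return f["o"]+t*d
def proj(f,p):
    q=f["Rm"].T@(np.array(p)-f["o"]); return np.array([f["fx"]*q[0]/q[2]+f["cx"],f["fy"]*q[1]/q[2]+f["cy"]])
def crop(f,x0,y0,x1,y1,s,name):
    c=cv2.resize(f["bgr"][y0:y1,x0:x1],None,fx=s,fy=s,interpolation=cv2.INTER_CUBIC); cv2.imwrite(f"pics/{name}.png",c)
E
python3 - <<'E'
from h import *
f=cam("top"); crop(f,125,150,275,260,5,"c1")
g=cam("scene"); crop(g,215,120,345,245,5,"c2")
for n,u,v in (("t1",261,169),("t2",253,215),("t3",247,240)):
    p=ray(f,u,v,.07); print(n,p,proj(g,p))
crop(f,240,80,450,270,3,"c3")
E
```

```text
t1 [ 0.67975851 -0.03443513  0.07      ] [272.29051997 222.33427004]
t2 [ 0.52158011 -0.01045803  0.07      ] [244.44998941 193.47743654]
t3 [0.43742652 0.00780054 0.07      ] [231.81249598 178.47108527]
```

View pics/c1.png

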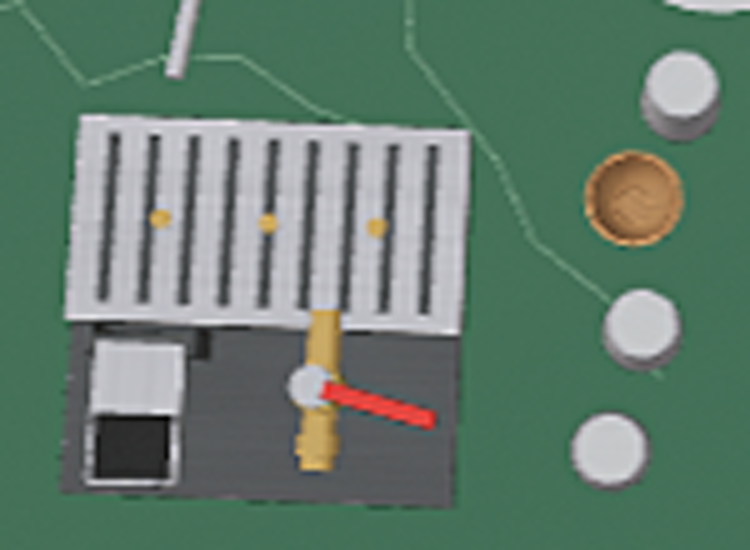

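View pics/c2.png

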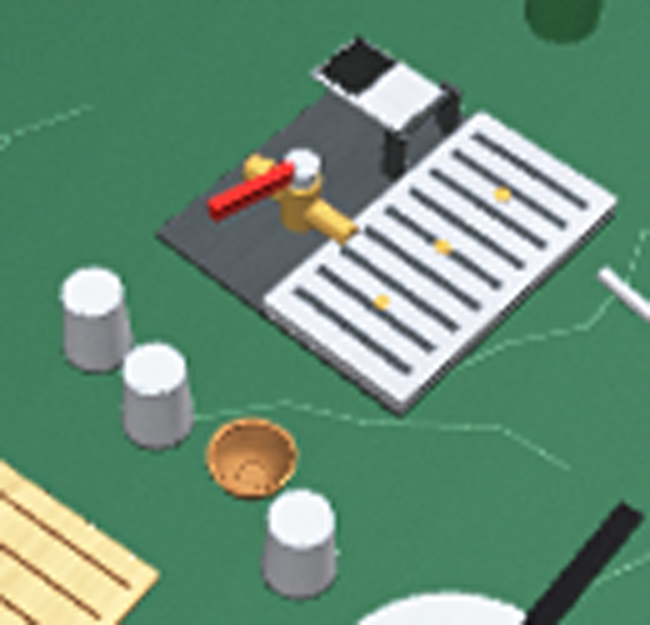

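View pics/c3.png

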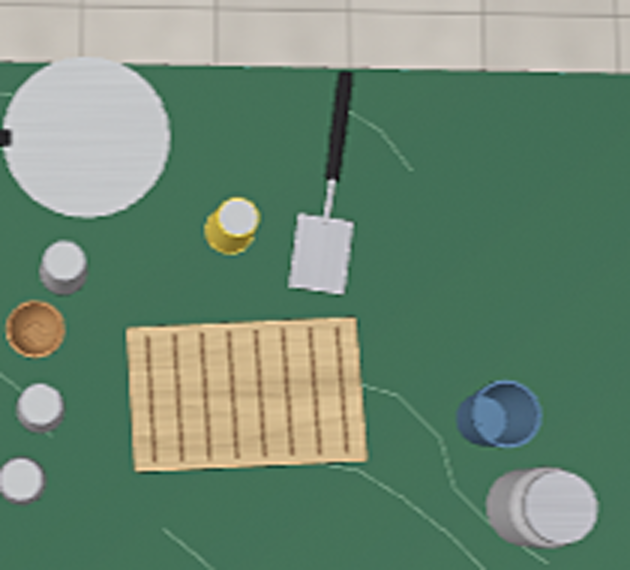

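```bash
python3 - <<'E'
from h import *
f=cam("top"); g=cam("scene")
c=lambda x,y,s,x0,y0:((x+.5)/s-.5+x0,(y+.5)/s-.5+y0)
for n,x,y in (("t1",682,83),("t2",642,322),("t3",609,449)):
    p=ray(f,*c(x,y,5,125,150),.07); print(n,p.round(4))
for n,x,y in (("t1",301,519),("t2",155,369),("t3",92,297)):
    p=ray(g,*c(x,y,5,215,120),.07); print(n,'scene',p.round(4))
def quad(f,pts,s,x0,y0,z,name):
    P=np.array([ray(f,*c(x,y,s,x0,y0),z) for x,y in pts]); 
    print(name,P.mean(0).round(4),[np.linalg.norm(P[i]-P[(i+1)%4]).round(4) for i in range(4)])
    for i in range(4):
        d=P[(i+1)%4]-P[i]; print('  ',P[i].round(4),np.degrees(np.arctan2(d[1],d[0])).round(2))
quad(f,[(80,116),(469,130),(460,333),(64,320)],5,125,150,.025,"grid")
quad(g,[(482,112),(616,201),(401,405),(264,298)],5,215,120,.025,"grid scene")
quad(f,[(127,328),(356,318),(367,461),(135,471)],3,240,80,.012,"board")
for n,x,y,z in (("axis",312,385,.085),("levertip",433,419,.081),("pad",133,447,.062)):
    print(n,ray(f,*c(x,y,5,125,150),z).round(4))
print("levertip scene",ray(g,*c(216,209,5,215,120),.075).round(4))
for n,x,y,z in (("pan",85,137,.01),("yellow",239,217,.07),("bowl",35,329,.035)):
    print(n,ray(f,*c(x,y,3,240,80),z).round(4))
T=R.from_rotvec(r.get_obs()["orientation"]).as_matrix(); print(T.round(3))
E
```

```text
t1 [ 0.6895 -0.0343  0.07  ]
t2 [ 0.525  -0.0104  0.07  ]
t3 [0.4394 0.0099 0.07  ]
t1 scene [ 0.6891 -0.0318  0.07  ]
t2 scene [ 0.5245 -0.0073  0.07  ]
t3 scene [0.4426 0.009  0.07  ]
grid [0.5922 0.2528 0.025 ] [np.float64(0.2743), np.float64(0.1432), np.float64(0.2755), np.float64(0.1442)]
   [0.6663 0.3888 0.025 ] -90.9
   [0.6619 0.1145 0.025 ] 179.35
   [0.5187 0.1161 0.025 ] 89.3
   [0.522  0.3917 0.025 ] -1.15
grid scene [0.5944 0.2547 0.025 ] [np.float64(0.1423), np.float64(0.2737), np.float64(0.1452), np.float64(0.2722)]
   [0.5261 0.3936 0.025 ] -2.0
   [0.6683 0.3887 0.025 ] -90.87
   [0.6641 0.115  0.025 ] 177.41
   [0.5191 0.1215 0.025 ] 88.52
board [ 0.5457 -0.2511  0.012 ] [np.float64(0.2704), np.float64(0.1683), np.float64(0.2698), np.float64(0.1679)]
   [ 0.6209 -0.1106  0.012 ] -86.29
   [ 0.6384 -0.3805  0.012 ] -176.34
   [ 0.4705 -0.3912  0.012 ] 93.64
   [ 0.4533 -0.1219  0.012 ] 3.86
axis [0.4771 0.2077 0.085 ]
levertip [0.4565 0.127  0.081 ]
pad [0.4343 0.33   0.062 ]
levertip scene [0.4575 0.1334 0.075 ]
pan [ 0.8526 -0.0573  0.01  ]
yellow [ 0.7434 -0.2338  0.07  ]
bowl [ 0.614  -0.0025  0.035 ]
[[ 0.222  0.975 -0.   ]
 [ 0.975 -0.222 -0.   ]
 [-0.     0.    -1.   ]]
```

List of look-alikes (top image pixels): steel tumblers (261,167), (253,214), (246,239); yellow decoy (318,155) and steel jar (421,249), both rejected. The crop confirms three grey tumblers. The grid measures 0.274 x 0.144 m and the board 0.270 x 0.168 m, as specified.

Now I'll turn the jaws to lie along world y and go above the farthest tumbler.

Emit:
send_rows:
  series:
    - [[0, 0, 0], [0, 0, -0.86]]
    - [[0, 0, 0], [0, 0, -0.86]]
    - [[0, 0, 0], [0, 0, -0.85]]
    - [[-0.046, 0.036, 0], [0, 0, 0]]
    - [[-0.046, 0.036, 0], [0, 0, 0]]
    - [[-0.046, 0.036, 0], [0, 0, 0]]
    - [[-0.046, 0.036, 0], [0, 0, 0]]
    - [[-0.046, 0.036, 0], [0, 0, 0]]
    - [[-0.046, 0.036, 0], [0, 0, 0]]
    - [[-0.046, 0.036, 0], [0, 0, 0]]
    - [[-0.046, 0.036, 0], [0, 0, 0]]
    - [[-0.046, 0.036, 0], [0, 0, 0]]
    - [[-0.046, 0.036, 0], [0, 0, 0]]
    - [[-0.046, 0.036, 0], [0, 0, 0]]
    - [[-0.046, 0.036, 0], [0, 0, 0]]
    - [[-0.046, 0.036, 0], [0, 0, 0]]
    - [[-0.046, 0.036, 0], [0, 0, 0]]
    - [[-0.046, 0.036, 0], [0, 0, 0]]
  fingers: 0
  grip_force: 30

```text
clock: 2.6
tcp_pos: [0.6912, -0.0329, 0.2314]
orientation: [2.22, 2.223, 0.001]
contact_force: [0.8, 0.6, -0.6]
grip_width: 0.0856
```

```bash
cat >> h.py <<'E'
def go(x,y,z):
    """world target -> shift in current tool axes"""
    o=r.get_obs(); T=R.from_rotvec(o["orientation"]).as_matrix()
    print("t",o["clock"],"tcp",o["tcp_pos"].round(4),"yaw",np.degrees(np.arctan2(T[1,0],T[0,0])).round(2),"tilt",np.degrees(np.arccos(-T[2,2])).round(2),"w",round(o["grip_width"],4),"F",np.round(o["contact_force"],1))
    print("shift tool", (T.T@(np.array([x,y,z])-o["tcp_pos"])).round(4))
def tops(f,z=.07):
    """bright grey discs in top view -> world"""
    hsv=cv2.cvtColor(f["bgr"],cv2.COLOR_BGR2HSV)
    m=((hsv[...,1]<30)&(hsv[...,2]>185)).astype(np.uint8)
    n,l,s,c=cv2.connectedComponentsWithStats(m)
    for i in range(1,n):
        if 60<s[i,4]<350 and max(s[i,2],s[i,3])<22: print("disc",c[i].round(1),s[i,2:5],ray(f,*c[i],z).round(4))
E
python3 - <<'E'
from h import *
go(.69,-.033,.12)
f=cam("wrist"); cv2.imwrite("pics/w1.png",f["bgr"])
tops(cam("top"))
E
```

```text
t 2.6 tcp [ 0.6912 -0.0329  0.2314] yaw 90.06 tilt 0.03 w 0.0856 F [ 0.8  0.6 -0.6]
shift tool [-0.0002 -0.0013  0.1114]
disc [318.9 152. ] [ 13  11 102] [ 0.7435 -0.2323  0.07  ]
disc [152.1 225.2] [ 18  15 224] [0.4803 0.3274 0.07  ]
```

View pics/w1.png

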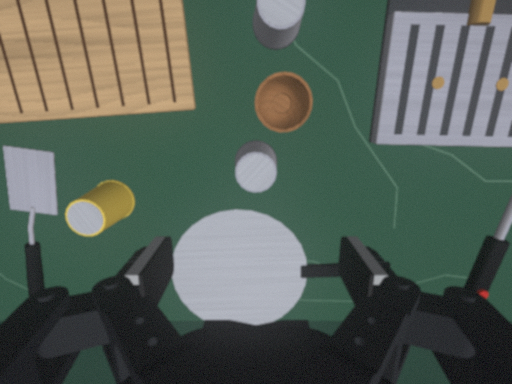

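The wrist view shows T1's closed end at about (256,175), the bowl at (283,101) and T2 at (280,12).

```bash
python3 - <<'E'
from h import *
f=cam("wrist")
print(ray(f,256,175,.07), proj(f,[.69,-.033,.07]), "T2",ray(f,280,10,.07))
print("bowl",ray(f,283,101,.035))
E
```

```text
[ 0.69197028 -0.03983932  0.07      ] [262.16189927 173.21823921] T2 [ 0.53165813 -0.0156721   0.07      ]
bowl [ 0.61316658 -0.00827317  0.035     ]
```

Emit:
send_rows:
  series:
    - [[-0.002, -0.001, 0.04], [0, 0, 0]]
    - [[0, 0, 0.04], [0, 0, 0]]
    - [[0, 0, 0.04], [0, 0, 0]]
    - [[0, 0, 0.03], [0, 0, 0]]
    - [[0, 0, 0.03], [0, 0, 0]]
    - [[0, 0, 0.02], [0, 0, 0]]
    - [[0, 0, 0.009], [0, 0, 0]]
    - [[0, 0, 0], [0, 0, 0]]

```text
clock: 3.75
tcp_pos: [0.6891, -0.0333, 0.0223]
orientation: [-2.22, -2.222, 0.0]
contact_force: [0.4, -0.7, -0.1]
grip_width: 0.0852
```

Emit:
send_rows:
  series:
    - [[0, 0, 0], [0, 0, 0]]
    - [[0, 0, 0], [0, 0, 0]]
    - [[0, 0, 0], [0, 0, 0]]
    - [[0, 0, 0], [0, 0, 0]]
    - [[0, 0, 0], [0, 0, 0]]
    - [[0, 0, 0], [0, 0, 0]]
    - [[0, 0, 0], [0, 0, 0]]
    - [[0, 0, 0], [0, 0, 0]]
  fingers: 255
  grip_force: 30

```text
clock: 4.75
tcp_pos: [0.6899, -0.0335, 0.0238]
orientation: [2.22, 2.221, 0.002]
contact_force: [-1.5, 0.8, 5.4]
grip_width: 0.0497
```

Emit:
send_rows:
  series:
    - [[0, 0, -0.01], [0, 0, 0]]
    - [[0, 0, -0.02], [0, 0, 0]]
    - [[0, 0, -0.03], [0, 0, 0]]
    - [[0, 0, -0.04], [0, 0, 0]]
    - [[0, 0, -0.04], [0, 0, 0]]
    - [[0, 0, 0], [0, 0, 0]]

```text
clock: 5.5
tcp_pos: [0.6919, -0.0341, 0.168]
orientation: [2.217, 2.217, 0.01]
contact_force: [0.8, -0.6, -1.2]
grip_width: 0.0496
```

```bash
python3 - <<'E'
from h import *
go(.595,.33,.16)
f=cam("wrist"); cv2.imwrite("pics/w2.png",f["bgr"])
E
```

```text
t 5.5 tcp [ 0.6919 -0.0341  0.168 ] yaw 90.0 tilt 0.5 w 0.0496 F [ 0.8 -0.6 -1.2]
shift tool [ 0.3641 -0.097   0.0072]
```

View pics/w2.png

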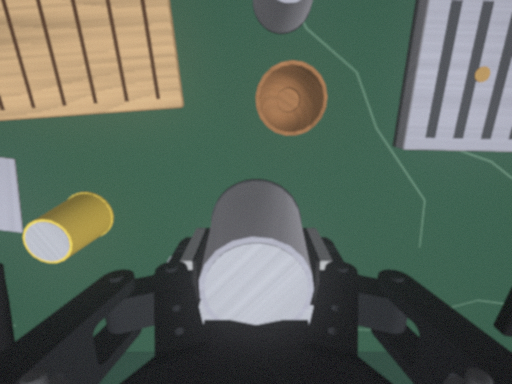

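Emit:
send_rows:
  series:
    - [[0.0455, -0.0121, 0], [0, 0, 0]]
    - [[0.0455, -0.0121, 0], [0, 0, 0]]
    - [[0.0455, -0.0121, 0], [0, 0, 0]]
    - [[0.0455, -0.0121, 0], [0, 0, 0]]
    - [[0.0455, -0.0121, 0], [0, 0, 0]]
    - [[0.0455, -0.0121, 0], [0, 0, 0]]
    - [[0.0455, -0.0121, 0], [0, 0, 0]]
    - [[0.0455, -0.0121, 0], [0, 0, 0]]

```text
clock: 6.55
tcp_pos: [0.5909, 0.3314, 0.1614]
orientation: [-2.221, -2.222, 0.003]
contact_force: [0.7, -1.2, -0.9]
grip_width: 0.0497
```

Emit:
send_rows:
  series:
    - [[0, 0, 0], [0, 0, 1]]
    - [[0, 0, 0], [0, 0, 1]]
    - [[0, 0, 0], [0, 0, 1]]
    - [[0, 0, 0], [0, 0, 1]]
    - [[0, 0, 0], [0, 0, 1]]
    - [[0, 0, 0], [0, 0, 1]]
    - [[0, 0, 0], [0, 0, 1]]
    - [[0, 0, 0], [0, 0, 1]]
    - [[0, 0, 0], [0, 0, 1]]
    - [[0, 0, 0], [0, 0, 1]]
    - [[0, 0, 0], [0, 0, 1]]
    - [[0, 0, 0], [0, 0, 1]]
    - [[0, 0, 0], [0, 0, 1]]
    - [[0, 0, 0], [0, 0, 1]]
    - [[0, 0, 0], [0, 0, 1]]
    - [[0, 0, 0], [0, 0, 1]]
    - [[0, 0, 0], [0, 0, 1]]
    - [[0, 0, 0], [0, 0, 1]]
    - [[0, 0, 0], [0, 0, 0.2]]
    - [[0, 0, 0], [0, 0, 0]]

```text
clock: 9.05
tcp_pos: [0.5917, 0.3303, 0.1618]
orientation: [3.141, -0.025, -0.001]
contact_force: [0.3, -0.6, -1.5]
grip_width: 0.0495
```

```bash
python3 - <<'E'
from h import *
go(.5945,.3285,.049)
f=cam("wrist"); cv2.imwrite("pics/w3.png",f["bgr"])
f=cam("top"); crop(f,125,100,285,260,4,"t3")
E
```

```text
t 9.05 tcp [0.5917 0.3303 0.1618] yaw -0.9 tilt 0.06 w 0.0495 F [ 0.3 -0.6 -1.5]
shift tool [0.0029 0.0016 0.1128]
```

View pics/w3.png

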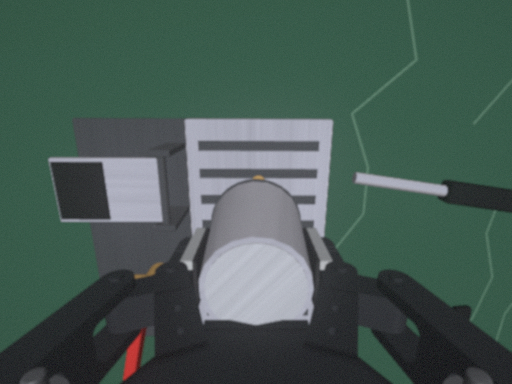

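View pics/t3.png

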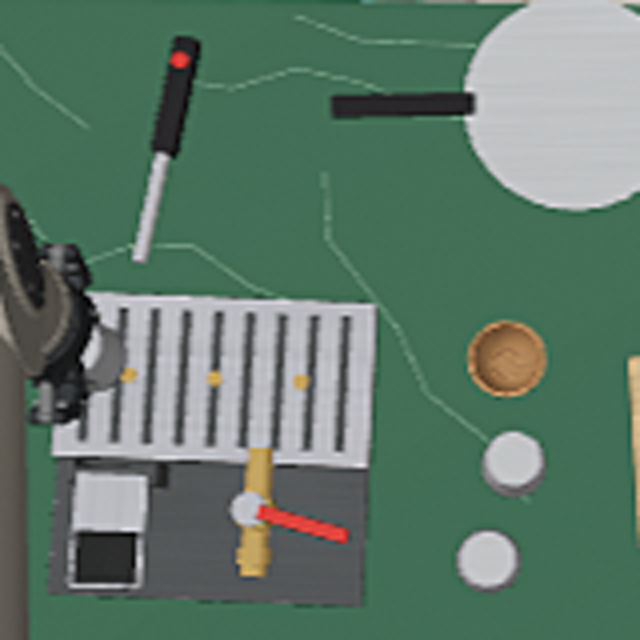

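Emit:
send_rows:
  series:
    - [[0.003, 0.0015, 0.03], [0, 0, 0]]
    - [[0, 0, 0.03], [0, 0, 0]]
    - [[0, 0, 0.025], [0, 0, 0]]
    - [[0, 0, 0.015], [0, 0, 0]]
    - [[0, 0, 0.008], [0, 0, 0]]
    - [[0, 0, 0.003], [0, 0, 0]]
    - [[0, 0, 0], [0, 0, 0]]

```text
clock: 10.02
tcp_pos: [0.5955, 0.329, 0.0519]
orientation: [-3.141, 0.027, -0.001]
contact_force: [0.4, -0.4, -1.6]
grip_width: 0.0491
```

Emit:
send_rows:
  series:
    - [[0, 0, 0.0015], [0, 0, 0]]
    - [[0, 0, 0.001], [0, 0, 0]]
    - [[0, 0, 0], [0, 0, 0]]

```text
clock: 10.4
tcp_pos: [0.5951, 0.3289, 0.0489]
orientation: [-3.141, 0.027, -0.0]
contact_force: [0.9, 1.0, -0.9]
grip_width: 0.0494
```

Emit:
send_rows:
  series:
    - [[0, 0, 0], [0, 0, 0]]
    - [[0, 0, 0], [0, 0, 0]]
    - [[0, 0, 0], [0, 0, 0]]
    - [[0, 0, 0], [0, 0, 0]]
    - [[0, 0, 0], [0, 0, 0]]
  fingers: 0

```text
clock: 11.02
tcp_pos: [0.5951, 0.3289, 0.0488]
orientation: [-3.141, 0.027, 0.0]
contact_force: [0.2, 0.7, 0.4]
grip_width: 0.0855
```

Emit:
send_rows:
  series:
    - [[0, 0, -0.02], [0, 0, 0]]
    - [[0, 0, -0.03], [0, 0, 0]]
    - [[0, 0, -0.04], [0, 0, 0]]
    - [[0, 0, -0.04], [0, 0, 0]]
    - [[0, 0, 0], [0, 0, 0]]

```text
clock: 11.65
tcp_pos: [0.5977, 0.3294, 0.1842]
orientation: [-3.137, 0.028, -0.011]
contact_force: [0.3, -0.3, 0.1]
grip_width: 0.0854
```

```bash
python3 - <<'E'
from h import *
go(.525,-.010,.18)
f=cam("wrist"); cv2.imwrite("pics/w4.png",f["bgr"])
f=cam("top"); crop(f,125,100,285,260,4,"t4")
E
```

```text
t 11.65 tcp [0.5977 0.3294 0.1842] yaw -1.01 tilt 0.47 w 0.0854 F [ 0.3 -0.3  0.1]
shift tool [-0.0668  0.3406  0.0022]
```

View pics/w4.png

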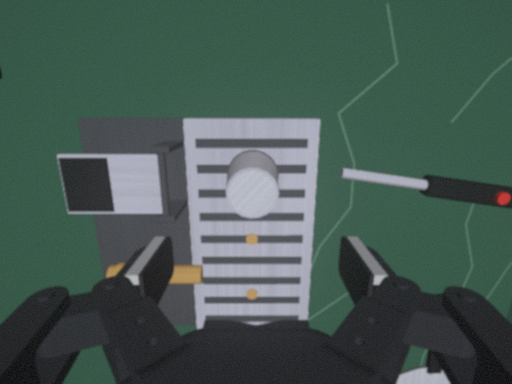

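View pics/t4.png

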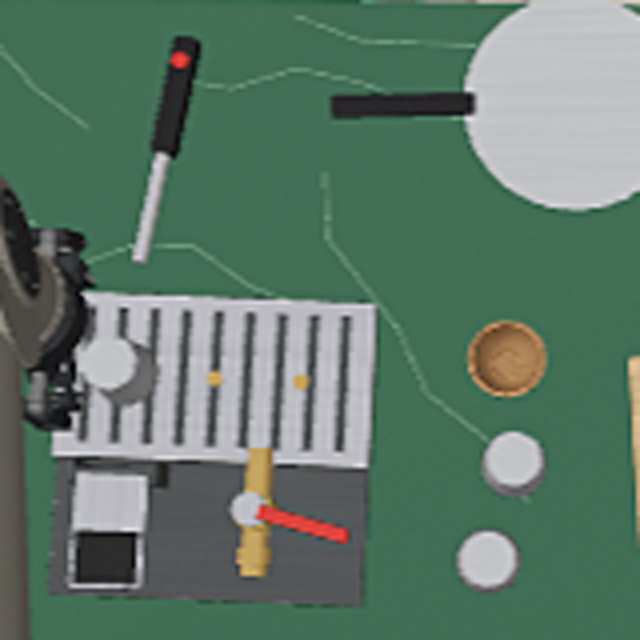

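Tumbler stands centred on the left nozzle, and the others haven't moved. Next is T2.

Emit:
send_rows:
  series:
    - [[-0.0095, 0.0487, 0], [0, 0, 0]]
    - [[-0.0095, 0.0487, 0], [0, 0, 0]]
    - [[-0.0095, 0.0487, 0], [0, 0, 0]]
    - [[-0.0095, 0.0487, 0], [0, 0, 0]]
    - [[-0.0095, 0.0487, 0], [0, 0, 0]]
    - [[-0.0095, 0.0487, 0], [0, 0, 0]]
    - [[-0.0095, 0.0487, 0], [0, 0, 0]]
    - [[0, 0, 0], [0, 0, 0]]

```text
clock: 12.75
tcp_pos: [0.5209, -0.0154, 0.1784]
orientation: [3.14, -0.038, -0.003]
contact_force: [0.1, 0.6, -0.3]
grip_width: 0.0855
```

Emit:
send_rows:
  series:
    - [[0, 0, 0], [0, 0, -1]]
    - [[0, 0, 0], [0, 0, -1]]
    - [[0, 0, 0], [0, 0, -1]]
    - [[0, 0, 0], [0, 0, -1]]
    - [[0, 0, 0], [0, 0, -1]]
    - [[0, 0, 0], [0, 0, -1]]
    - [[0, 0, 0], [0, 0, -1]]
    - [[0, 0, 0], [0, 0, -1]]
    - [[0, 0, 0], [0, 0, -1]]
    - [[0, 0, 0], [0, 0, -1]]
    - [[0, 0, 0], [0, 0, -1]]
    - [[0, 0, 0], [0, 0, -1]]
    - [[0, 0, 0], [0, 0, -1]]
    - [[0, 0, 0], [0, 0, -1]]
    - [[0, 0, 0], [0, 0, -1]]
    - [[0, 0, 0], [0, 0, -1]]
    - [[0, 0, 0], [0, 0, -1]]
    - [[0, 0, 0], [0, 0, -1]]
    - [[0, 0, 0], [0, 0, -0.2]]
    - [[0, 0, 0], [0, 0, 0]]

```text
clock: 15.25
tcp_pos: [0.5227, -0.0104, 0.1784]
orientation: [-2.221, -2.221, 0.001]
contact_force: [0.0, 0.1, 1.5]
grip_width: 0.0855
```

```bash
python3 - <<'E'
from h import *
go(.525,-.010,.023)
f=cam("wrist"); cv2.imwrite("pics/w5.png",f["bgr"]); print(proj(f,[.525,-.01,.07]))
f=cam("top"); crop(f,125,100,285,260,4,"t5")
E
```

```text
t 15.25 tcp [ 0.5227 -0.0104  0.1784] yaw 89.99 tilt 0.05 w 0.0855 F [0.  0.1 1.5]
shift tool [0.0004 0.0025 0.1554]
[255.27238513 190.94185967]
```

View pics/w5.png

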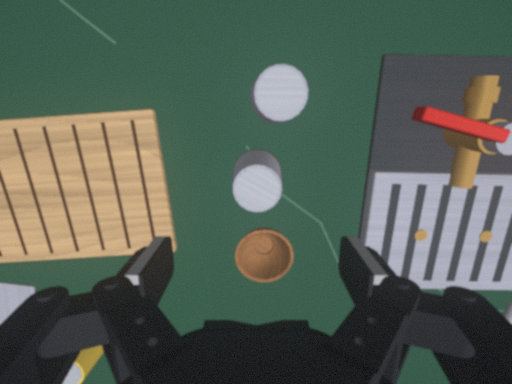

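Emit:
send_rows:
  series:
    - [[0, 0.001, 0.03], [0, 0, 0]]
    - [[0, 0, 0.035], [0, 0, 0]]
    - [[0, 0, 0.035], [0, 0, 0]]
    - [[0, 0, 0.03], [0, 0, 0]]
    - [[0, 0, 0.018], [0, 0, 0]]
    - [[0, 0, 0.007], [0, 0, 0]]
    - [[0, 0, 0], [0, 0, 0]]

```text
clock: 16.23
tcp_pos: [0.5241, -0.0109, 0.024]
orientation: [2.221, 2.221, 0.0]
contact_force: [1.4, 0.5, 0.9]
grip_width: 0.085
```

Emit:
send_rows:
  series:
    - [[0, 0, 0], [0, 0, 0]]
    - [[0, 0, 0], [0, 0, 0]]
    - [[0, 0, 0], [0, 0, 0]]
    - [[0, 0, 0], [0, 0, 0]]
    - [[0, 0, 0], [0, 0, 0]]
    - [[0, 0, 0], [0, 0, 0]]
    - [[0, 0, 0], [0, 0, 0]]
  fingers: 255
  grip_force: 30

```text
clock: 17.1
tcp_pos: [0.5245, -0.0107, 0.025]
orientation: [2.22, 2.222, 0.002]
contact_force: [-3.1, 0.2, 7.6]
grip_width: 0.0492
```

Emit:
send_rows:
  series:
    - [[0, 0, -0.01], [0, 0, 0]]
    - [[0, 0, -0.02], [0, 0, 0]]
    - [[0, 0, -0.03], [0, 0, 0]]
    - [[0, 0, -0.04], [0, 0, 0]]
    - [[0, 0, -0.045], [0, 0, 0]]
    - [[0, 0, 0], [0, 0, 0]]

```text
clock: 17.85
tcp_pos: [0.5262, -0.0109, 0.1726]
orientation: [2.218, 2.219, 0.01]
contact_force: [1.1, -0.6, -0.3]
grip_width: 0.0494
```

```bash
python3 - <<'E'
from h import *
go(.593,.2535,.165)
E
```

```text
t 17.85 tcp [ 0.5262 -0.0109  0.1726] yaw 90.01 tilt 0.43 w 0.0494 F [ 1.1 -0.6 -0.3]
shift tool [0.2644 0.0668 0.0085]
```

Emit:
send_rows:
  series:
    - [[0.044, 0.0111, 0], [0, 0, 0]]
    - [[0.044, 0.0111, 0], [0, 0, 0]]
    - [[0.044, 0.0111, 0], [0, 0, 0]]
    - [[0.044, 0.0111, 0], [0, 0, 0]]
    - [[0.044, 0.0111, 0], [0, 0, 0]]
    - [[0.044, 0.0111, 0], [0, 0, 0]]

```text
clock: 18.6
tcp_pos: [0.5899, 0.2543, 0.1679]
orientation: [-2.221, -2.222, 0.002]
contact_force: [0.8, -0.7, -0.1]
grip_width: 0.0491
```

Emit:
send_rows:
  series:
    - [[0, 0, 0], [0, 0, 1]]
    - [[0, 0, 0], [0, 0, 1]]
    - [[0, 0, 0], [0, 0, 1]]
    - [[0, 0, 0], [0, 0, 1]]
    - [[0, 0, 0], [0, 0, 1]]
    - [[0, 0, 0], [0, 0, 1]]
    - [[0, 0, 0], [0, 0, 1]]
    - [[0, 0, 0], [0, 0, 1]]
    - [[0, 0, 0], [0, 0, 1]]
    - [[0, 0, 0], [0, 0, 1]]
    - [[0, 0, 0], [0, 0, 1]]
    - [[0, 0, 0], [0, 0, 1]]
    - [[0, 0, 0], [0, 0, 1]]
    - [[0, 0, 0], [0, 0, 1]]
    - [[0, 0, 0], [0, 0, 1]]
    - [[0, 0, 0], [0, 0, 1]]
    - [[0, 0, 0], [0, 0, 1]]
    - [[0, 0, 0], [0, 0, 1]]
    - [[0, 0, 0], [0, 0, 0.2]]
    - [[0, 0, 0], [0, 0, 0]]

```text
clock: 21.1
tcp_pos: [0.5899, 0.2531, 0.1683]
orientation: [3.141, -0.025, -0.001]
contact_force: [0.3, -0.4, -1.2]
grip_width: 0.0489
```

```bash
python3 - <<'E'
from h import *
go(.594,.2535,.050)
f=cam("wrist"); cv2.imwrite("pics/w6.png",f["bgr"])
f=cam("top"); crop(f,125,100,285,260,4,"t6")
E
```

```text
t 21.1 tcp [0.5899 0.2531 0.1683] yaw -0.9 tilt 0.05 w 0.0489 F [ 0.3 -0.4 -1.2]
shift tool [ 0.0041 -0.0005  0.1183]
```

View pics/w6.png

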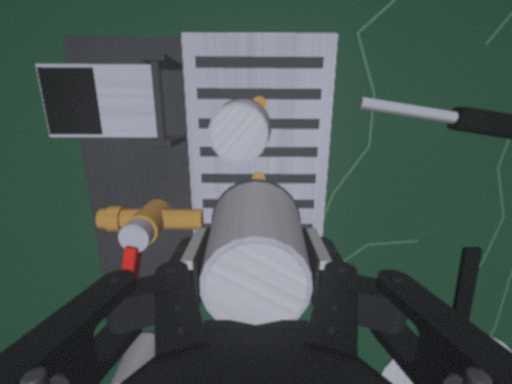

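View pics/t6.png

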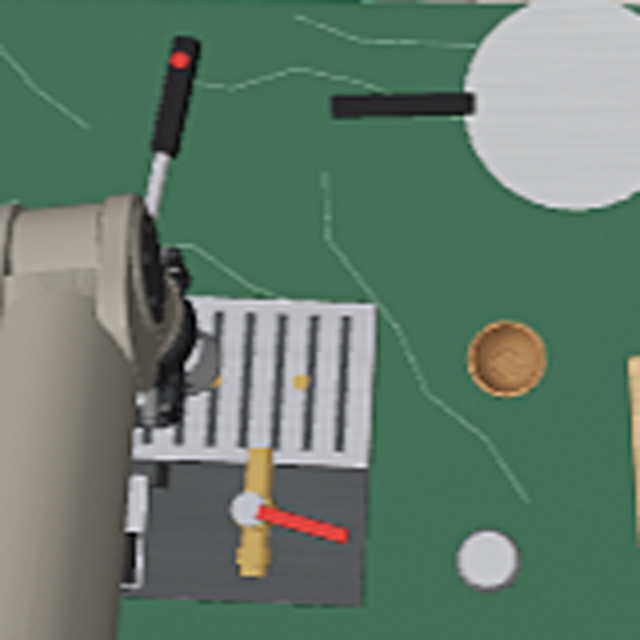

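The first tumbler's nozzle is visible again at (258,102), and the tumbler's top is now at (239,130). It seems to have been knocked toward −y. I'll measure it before lowering this one.

```bash
python3 - <<'E'
from h import *
f=cam("wrist"); print(ray(f,239,130,.095), proj(f,[.5945,.3285,.095]), proj(f,[.5945,.3285,.026]),ray(f,258,102,.025),ray(f,258,178,.025))
g=cam("scene"); crop(g,215,110,345,235,5,"s6")
E
```

```text
[0.57806013 0.30951978 0.095     ] [260.48840004 103.29856383] [259.36328326 104.61056709] [0.59321759 0.33096422 0.025     ] [0.59213027 0.25493696 0.025     ]
```

View pics/s6.png

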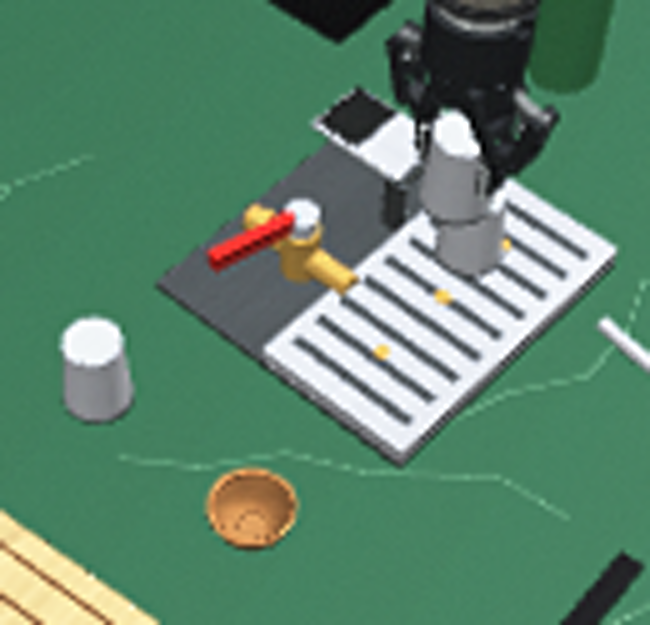

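The tumbler has been knocked to about (0.578, 0.310) but still stands on the grid. I'll put the one in hand on the right-hand nozzle for clearance, then put the knocked one back.

Emit:
send_rows:
  series:
    - [[0.001, 0.038, 0], [0, 0, 0]]
    - [[0.001, 0.037, 0], [0, 0, 0]]
    - [[0, 0, 0.03], [0, 0, 0]]
    - [[0, 0, 0.03], [0, 0, 0]]
    - [[0, 0, 0.025], [0, 0, 0]]
    - [[0, 0, 0.015], [0, 0, 0]]
    - [[0, 0, 0.01], [0, 0, 0]]
    - [[0, 0, 0.003], [0, 0, 0]]
    - [[0, 0, 0], [0, 0, 0]]

```text
clock: 22.42
tcp_pos: [0.5914, 0.1782, 0.0563]
orientation: [-3.141, 0.027, -0.001]
contact_force: [-0.6, -0.2, -0.3]
grip_width: 0.0489
```

```bash
python3 - <<'E'
from h import *
go(.5916,.1785,.0505)
E
```

```text
t 22.425 tcp [0.5914 0.1782 0.0563] yaw -0.97 tilt 0.05 w 0.0489 F [-0.6 -0.2 -0.3]
shift tool [ 0.0001 -0.0003  0.0058]
```

Emit:
send_rows:
  series:
    - [[0, 0, 0.003], [0, 0, 0]]
    - [[0, 0, 0.002], [0, 0, 0]]
    - [[0, 0, 0.001], [0, 0, 0]]
    - [[0, 0, 0], [0, 0, 0]]

```text
clock: 22.92
tcp_pos: [0.5911, 0.1782, 0.0501]
orientation: [-3.141, 0.027, 0.0]
contact_force: [-1.6, -0.1, 3.4]
grip_width: 0.0494
```

Emit:
send_rows:
  series:
    - [[0, 0, 0], [0, 0, 0]]
    - [[0, 0, 0], [0, 0, 0]]
    - [[0, 0, 0], [0, 0, 0]]
    - [[0, 0, 0], [0, 0, 0]]
    - [[0, 0, 0], [0, 0, 0]]
  fingers: 0

```text
clock: 23.55
tcp_pos: [0.591, 0.1781, 0.0498]
orientation: [-3.141, 0.027, 0.0]
contact_force: [-0.1, -0.2, 0.1]
grip_width: 0.0854
```

Emit:
send_rows:
  series:
    - [[0, 0, -0.02], [0, 0, 0]]
    - [[0, 0, -0.03], [0, 0, 0]]
    - [[0, 0, -0.04], [0, 0, 0]]
    - [[0, 0, -0.04], [0, 0, 0]]
    - [[-0.006, -0.044, 0], [0, 0, 0]]
    - [[-0.006, -0.044, 0], [0, 0, 0]]
    - [[0, 0, 0], [0, 0, 0]]

```text
clock: 24.42
tcp_pos: [0.5795, 0.2717, 0.1807]
orientation: [-3.139, 0.015, -0.0]
contact_force: [-0.5, 0.0, 0.9]
grip_width: 0.085
```

```bash
python3 - <<'E'
from h import *
go(.578,.3095,.049)
f=cam("wrist"); cv2.imwrite("pics/w7.png",f["bgr"])
E
```

```text
t 24.425 tcp [0.5795 0.2717 0.1807] yaw -0.56 tilt 0.14 w 0.085 F [-0.5  0.   0.9]
shift tool [-0.0019 -0.0374  0.1318]
```

View pics/w7.png

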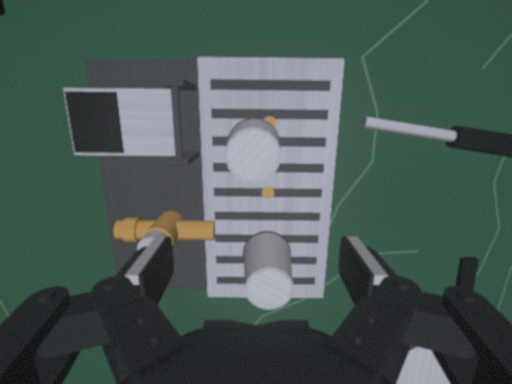

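```bash
python3 - <<'E'
from h import *
f=cam("wrist"); print(ray(f,253,150,.095), ray(f,270,121,.025), ray(f,268,193,.025), ray(f,269,290,.095))
E
```

```text
[0.5781342  0.30808378 0.095     ] [0.59540904 0.32796405 0.025     ] [0.59321933 0.25031306 0.025     ] [0.59106548 0.17573888 0.095     ]
```

Emit:
send_rows:
  series:
    - [[-0.001, -0.019, 0], [0, 0, 0]]
    - [[0, -0.018, 0], [0, 0, 0]]
    - [[0, 0, 0.035], [0, 0, 0]]
    - [[0, 0, 0.035], [0, 0, 0]]
    - [[0, 0, 0.03], [0, 0, 0]]
    - [[0, 0, 0.018], [0, 0, 0]]
    - [[0, 0, 0.006], [0, 0, 0]]
    - [[0, 0, 0], [0, 0, 0]]
  fingers: 40

```text
clock: 25.52
tcp_pos: [0.5806, 0.3036, 0.0562]
orientation: [-3.141, 0.027, -0.001]
contact_force: [0.6, -0.4, -0.5]
grip_width: 0.0721
```

Emit:
send_rows:
  series:
    - [[0, 0, 0], [0, 0, 0]]
    - [[0, 0, 0], [0, 0, 0]]
    - [[0, 0, 0], [0, 0, 0]]
    - [[0, 0, 0], [0, 0, 0]]
    - [[0, 0, 0], [0, 0, 0]]
    - [[0, 0, 0], [0, 0, 0]]
  fingers: 255

```text
clock: 26.28
tcp_pos: [0.5807, 0.3037, 0.0574]
orientation: [-3.14, 0.027, -0.002]
contact_force: [-1.8, 0.5, 5.4]
grip_width: 0.0483
```

Emit:
send_rows:
  series:
    - [[0, 0, -0.006], [0, 0, 0]]
    - [[0, 0, -0.006], [0, 0, 0]]
    - [[0, 0, 0], [0, 0, 0]]

```text
clock: 26.65
tcp_pos: [0.5807, 0.3036, 0.0686]
orientation: [-3.141, 0.027, -0.002]
contact_force: [-0.3, -0.3, -0.9]
grip_width: 0.0483
```

```bash
python3 - <<'E'
from h import *
go(.595,.3285,.068)
E
```

```text
t 26.65 tcp [0.5807 0.3036 0.0686] yaw -0.97 tilt 0.08 w 0.0483 F [-0.3 -0.3 -0.9]
shift tool [ 0.0139 -0.0252  0.0007]
```

Emit:
send_rows:
  series:
    - [[0.007, -0.011, 0], [0, 0, 0]]
    - [[0.007, -0.011, 0], [0, 0, 0]]
    - [[0, 0, 0.006], [0, 0, 0]]
    - [[0, 0, 0.004], [0, 0, 0]]
    - [[0, 0, 0.0015], [0, 0, 0]]
    - [[0, 0, 0], [0, 0, 0]]

```text
clock: 27.4
tcp_pos: [0.5943, 0.325, 0.0573]
orientation: [-3.141, 0.027, 0.002]
contact_force: [-4.7, -0.6, 10.4]
grip_width: 0.0485
```

Emit:
send_rows:
  series:
    - [[0, 0, 0], [0, 0, 0]]
    - [[0, 0, 0], [0, 0, 0]]
    - [[0, 0, 0], [0, 0, 0]]
    - [[0, 0, 0], [0, 0, 0]]
    - [[0, 0, 0], [0, 0, 0]]
  fingers: 20

```text
clock: 28.02
tcp_pos: [0.5945, 0.3251, 0.0562]
orientation: [3.141, -0.027, -0.0]
contact_force: [-0.1, -0.5, -0.5]
grip_width: 0.0789
```

Emit:
send_rows:
  series:
    - [[0, 0, -0.02], [0, 0, 0]]
    - [[0, 0, -0.03], [0, 0, 0]]
    - [[0, 0, -0.04], [0, 0, 0]]
    - [[0, 0, -0.04], [0, 0, 0]]
    - [[0, 0, 0], [0, 0, 0]]

```text
clock: 28.65
tcp_pos: [0.5971, 0.3255, 0.1916]
orientation: [-3.137, 0.027, -0.01]
contact_force: [0.4, 0.8, 0.4]
grip_width: 0.0788
```

```bash
python3 - <<'E'
from h import *
go(.441,.0095,.18)
f=cam("wrist"); cv2.imwrite("pics/w8.png",f["bgr"])
E
```

```text
t 28.65 tcp [0.5971 0.3255 0.1916] yaw -1.0 tilt 0.45 w 0.0788 F [0.4 0.8 0.4]
shift tool [-0.1506  0.3188  0.0092]
```

View pics/w8.png

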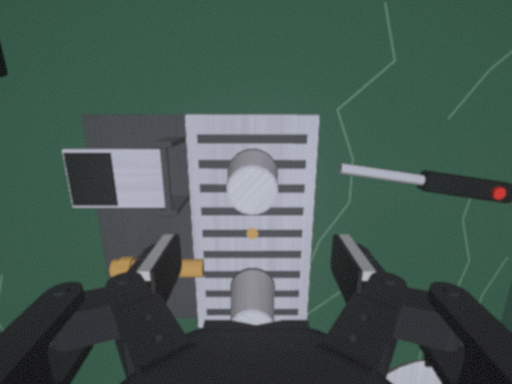

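Both are back over their nozzles. The neighbour of T3 is gone, so I can grasp T3 with the jaws as they are now.

Emit:
send_rows:
  series:
    - [[-0.0188, 0.0399, 0], [0, 0, 0]]
    - [[-0.0188, 0.0399, 0], [0, 0, 0]]
    - [[-0.0188, 0.0399, 0], [0, 0, 0]]
    - [[-0.0188, 0.0399, 0], [0, 0, 0]]
    - [[-0.0188, 0.0399, 0], [0, 0, 0]]
    - [[-0.0188, 0.0399, 0], [0, 0, 0]]
    - [[-0.0188, 0.0399, 0], [0, 0, 0]]
    - [[-0.0188, 0.0399, 0], [0, 0, 0]]
    - [[0, 0, 0], [0, 0, 0]]
  fingers: 0

```text
clock: 29.82
tcp_pos: [0.4364, 0.0059, 0.1858]
orientation: [-3.14, 0.035, 0.004]
contact_force: [0.9, 1.1, -0.0]
grip_width: 0.0852
```

```bash
python3 - <<'E'
from h import *
go(.441,.0095,.024)
f=cam("wrist"); cv2.imwrite("pics/w9.png",f["bgr"]);print(proj(f,[.441,.0095,.07]))
E
```

```text
t 29.825 tcp [0.4364 0.0059 0.1858] yaw -1.27 tilt 0.15 w 0.0852 F [ 0.9  1.1 -0. ]
shift tool [ 0.0049 -0.0036  0.1618]
[261.21623014 183.20919534]
```

View pics/w9.png

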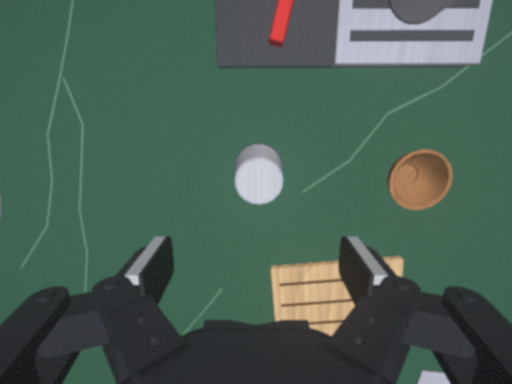

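Emit:
send_rows:
  series:
    - [[0.004, -0.0035, 0.03], [0, 0, 0]]
    - [[0, 0, 0.04], [0, 0, 0]]
    - [[0, 0, 0.035], [0, 0, 0]]
    - [[0, 0, 0.03], [0, 0, 0]]
    - [[0, 0, 0.018], [0, 0, 0]]
    - [[0, 0, 0.008], [0, 0, 0]]
    - [[0, 0, 0], [0, 0, 0]]

```text
clock: 30.75
tcp_pos: [0.4429, 0.0124, 0.0249]
orientation: [3.141, -0.026, -0.001]
contact_force: [0.3, -0.5, 0.1]
grip_width: 0.0854
```

Emit:
send_rows:
  series:
    - [[0, 0, 0], [0, 0, 0]]
    - [[0, 0, 0], [0, 0, 0]]
    - [[0, 0, 0], [0, 0, 0]]
    - [[0, 0, 0], [0, 0, 0]]
    - [[0, 0, 0], [0, 0, 0]]
    - [[0, 0, 0], [0, 0, 0]]
    - [[0, 0, 0], [0, 0, 0]]
  fingers: 255

```text
clock: 31.62
tcp_pos: [0.4431, 0.0122, 0.0262]
orientation: [-3.14, 0.027, -0.001]
contact_force: [-2.9, -0.1, 10.4]
grip_width: 0.0492
```

Emit:
send_rows:
  series:
    - [[0, 0, -0.01], [0, 0, 0]]
    - [[0, 0, -0.02], [0, 0, 0]]
    - [[0, 0, -0.03], [0, 0, 0]]
    - [[0, 0, -0.045], [0, 0, 0]]
    - [[0, 0, -0.06], [0, 0, 0]]
    - [[0, 0, 0], [0, 0, 0]]

```text
clock: 32.38
tcp_pos: [0.4454, 0.0126, 0.194]
orientation: [-3.137, 0.025, -0.011]
contact_force: [0.1, 0.1, -0.8]
grip_width: 0.0488
```

```bash
python3 - <<'E'
from h import *
go(.594,.2535,.18)
E
```

```text
t 32.375 tcp [0.4454 0.0126 0.194 ] yaw -0.93 tilt 0.49 w 0.0488 F [ 0.1  0.1 -0.8]
shift tool [ 0.1445 -0.2432  0.0162]
```

Emit:
send_rows:
  series:
    - [[0.0206, -0.0347, 0], [0, 0, 0]]
    - [[0.0206, -0.0347, 0], [0, 0, 0]]
    - [[0.0206, -0.0347, 0], [0, 0, 0]]
    - [[0.0206, -0.0347, 0], [0, 0, 0]]
    - [[0.0206, -0.0347, 0], [0, 0, 0]]
    - [[0.0206, -0.0347, 0], [0, 0, 0]]
    - [[0.0206, -0.0347, 0], [0, 0, 0]]
    - [[0, 0, 0], [0, 0, 0]]
    - [[0, 0, 0], [0, 0, 0]]

```text
clock: 33.5
tcp_pos: [0.5904, 0.2512, 0.1893]
orientation: [3.14, -0.028, -0.003]
contact_force: [0.1, -0.2, -0.5]
grip_width: 0.0494
```

```bash
python3 - <<'E'
from h import *
go(.594,.2535,.051)
f=cam("wrist"); cv2.imwrite("pics/w10.png",f["bgr"])
E
```

```text
t 33.5 tcp [0.5904 0.2512 0.1893] yaw -1.03 tilt 0.13 w 0.0494 F [ 0.1 -0.2 -0.5]
shift tool [ 0.0038 -0.0026  0.1383]
```

View pics/w10.png

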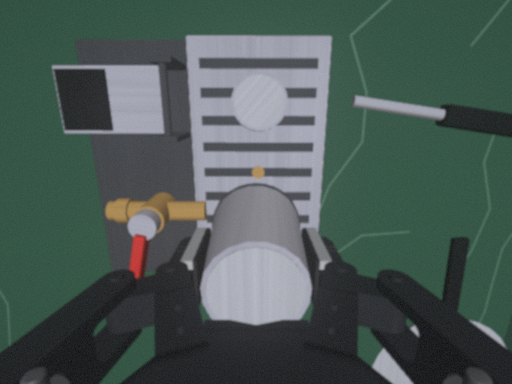

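Emit:
send_rows:
  series:
    - [[0.003, -0.002, 0.03], [0, 0, 0]]
    - [[0, 0, 0.035], [0, 0, 0]]
    - [[0, 0, 0.03], [0, 0, 0]]
    - [[0, 0, 0.025], [0, 0, 0]]
    - [[0, 0, 0.01], [0, 0, 0]]
    - [[0, 0, 0.003], [0, 0, 0]]
    - [[0, 0, 0.002], [0, 0, 0]]
    - [[0, 0, 0], [0, 0, 0]]

```text
clock: 34.55
tcp_pos: [0.5945, 0.2544, 0.056]
orientation: [-3.141, 0.027, -0.001]
contact_force: [0.4, 0.3, -0.3]
grip_width: 0.0491
```

Emit:
send_rows:
  series:
    - [[0, 0, 0.0025], [0, 0, 0]]
    - [[0, 0, 0.0015], [0, 0, 0]]
    - [[0, 0, 0.0005], [0, 0, 0]]
    - [[0, 0, 0], [0, 0, 0]]

```text
clock: 35.05
tcp_pos: [0.5942, 0.2544, 0.0514]
orientation: [-3.141, 0.027, 0.0]
contact_force: [-2.7, -0.9, 5.3]
grip_width: 0.049
```

Emit:
send_rows:
  series:
    - [[0, 0, 0], [0, 0, 0]]
    - [[0, 0, 0], [0, 0, 0]]
    - [[0, 0, 0], [0, 0, 0]]
    - [[0, 0, 0], [0, 0, 0]]
    - [[0, 0, 0], [0, 0, 0]]
  fingers: 0

```text
clock: 35.67
tcp_pos: [0.5941, 0.2543, 0.0507]
orientation: [3.141, -0.027, -0.0]
contact_force: [0.3, 0.4, 0.3]
grip_width: 0.0856
```

Emit:
send_rows:
  series:
    - [[0, 0, -0.02], [0, 0, 0]]
    - [[0, 0, -0.03], [0, 0, 0]]
    - [[0, 0, -0.04], [0, 0, 0]]
    - [[0, 0, -0.04], [0, 0, 0]]
    - [[0, 0, 0], [0, 0, 0]]

```text
clock: 36.3
tcp_pos: [0.5966, 0.2545, 0.1857]
orientation: [-3.138, 0.028, -0.01]
contact_force: [0.6, -0.0, -0.2]
grip_width: 0.0853
```

```bash
python3 - <<'E'
from h import *
go(.4635,.152,.18)
f=cam("wrist"); cv2.imwrite("pics/w11.png",f["bgr"])
g=cam("scene"); crop(g,215,110,345,235,5,"s11")
E
```

```text
t 36.3 tcp [0.5966 0.2545 0.1857] yaw -1.01 tilt 0.43 w 0.0853 F [ 0.6 -0.  -0.2]
shift tool [-0.1313  0.1049  0.0045]
```

View pics/w11.png

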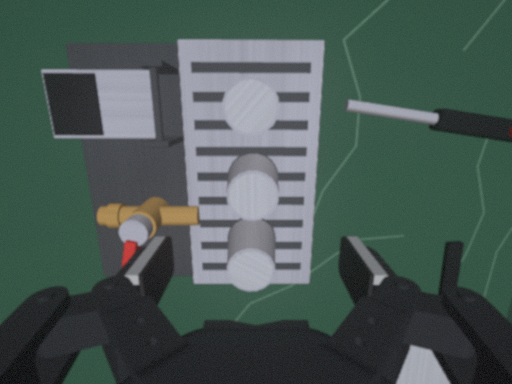

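View pics/s11.png

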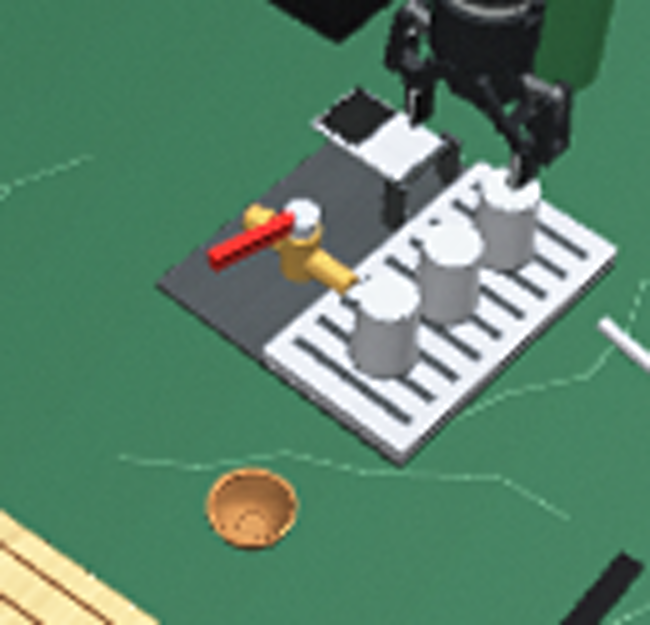

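All three are on the grid. For the stopcock I'll push the lever with shut fingertips along its arc, working out the arc in station axes.

```bash
cat >> h.py <<'E'
A=np.array([.477,.209]); YS=np.radians(-1.0)
def wp(th,side,rho=.06,gap=0):
    """finger centre in world; side=+1 pushing open (finger on trailing side), -1 pushing closed"""
    u=np.array([-np.sin(th),-np.cos(th)]); m=np.array([-np.cos(th),np.sin(th)])
    h=.006+.0145*abs(np.cos(th))+.011*abs(np.sin(th))+gap
    p=rho*u-side*m*h
    c,s=np.cos(YS),np.sin(YS); return A+np.array([[c,-s],[s,c]])@p
E
python3 - <<'E'
from h import *
p0=wp(.23,1,gap=.012);print(p0); go(*p0,.17)
P=[p0]+[wp(t,1) for t in np.linspace(.23,1.571,12)]
c,s=np.cos(YS),np.sin(YS)
for a,b in zip(P,P[1:]):
    d=np.array([[c,s],[-s,c]])@(b-a); print(b.round(4),(d*[1,-1]).round(4))
E
```

```text
[0.49587505 0.14234652]
t 36.4 tcp [0.5943 0.2544 0.1819] yaw -0.97 tilt 0.09 w 0.0854 F [-0.9  0.9 -0.1]
shift tool [-0.0965  0.1137  0.0117]
[0.4842 0.1453] [-0.0117 -0.0027]
[0.4772 0.1446] [-0.0071  0.0008]
[0.4698 0.1448] [-0.0074 -0.0001]
[0.4622 0.146 ] [-0.0076 -0.0011]
[0.4547 0.1483] [-0.0076 -0.0021]
[0.4473 0.1517] [-0.0075 -0.0033]
[0.4402 0.1562] [-0.0071 -0.0044]
[0.4337 0.1618] [-0.0066 -0.0055]
[0.4279 0.1684] [-0.0059 -0.0065]
[0.4231 0.1759] [-0.005  -0.0074]
[0.4193 0.1842] [-0.0039 -0.0082]
[0.4167 0.1931] [-0.0027 -0.0088]
```

Emit:
send_rows:
  series:
    - [[-0.02, 0.022, 0], [0, 0, 0]]
    - [[-0.02, 0.022, 0], [0, 0, 0]]
    - [[-0.02, 0.022, 0], [0, 0, 0]]
    - [[-0.02, 0.022, 0], [0, 0, 0]]
    - [[-0.02, 0.022, 0], [0, 0, 0]]
    - [[0, 0, 0], [0, 0, 0]]
  fingers: 255

```text
clock: 37.15
tcp_pos: [0.4901, 0.1441, 0.18]
orientation: [3.141, -0.031, -0.005]
contact_force: [-0.1, 0.9, 0.6]
grip_width: -0.0001
```

```bash
python3 - <<'E'
from h import *
go(*wp(.23,1,gap=.012),.066)
f=cam("wrist"); cv2.imwrite("pics/w12.png",f["bgr"])
E
```

```text
t 37.15 tcp [0.4901 0.1441 0.18  ] yaw -1.12 tilt 0.18 w -0.0001 F [-0.1  0.9  0.6]
shift tool [0.0061 0.0016 0.114 ]
```

View pics/w12.png

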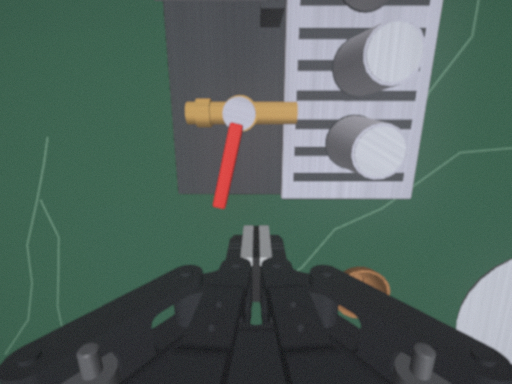

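Emit:
send_rows:
  series:
    - [[0.006, 0.0015, 0.02], [0, 0, 0]]
    - [[0, 0, 0.03], [0, 0, 0]]
    - [[0, 0, 0.03], [0, 0, 0]]
    - [[0, 0, 0.02], [0, 0, 0]]
    - [[0, 0, 0.012], [0, 0, 0]]
    - [[0, 0, 0], [0, 0, 0]]
    - [[0, 0, 0], [0, 0, 0]]

```text
clock: 38.08
tcp_pos: [0.4989, 0.1446, 0.0693]
orientation: [-3.141, 0.027, -0.002]
contact_force: [-0.4, 0.1, -0.1]
grip_width: -0.0
```

```bash
python3 - <<'E'
from h import *
go(*wp(.23,1,gap=.012),.066)
f=cam("wrist"); cv2.imwrite("pics/w13.png",f["bgr"])
E
```

```text
t 38.075 tcp [0.4989 0.1446 0.0693] yaw -0.97 tilt 0.06 w -0.0 F [-0.4  0.1 -0.1]
shift tool [-0.003   0.0023  0.0033]
```

View pics/w13.png

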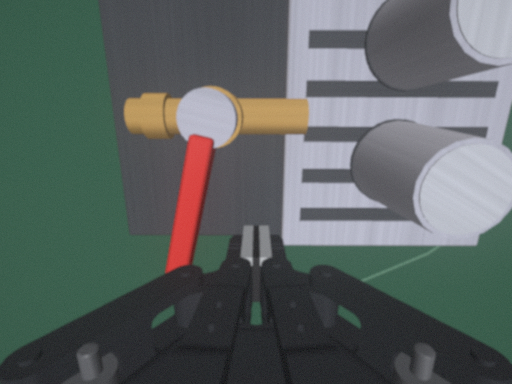

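Emit:
send_rows:
  series:
    - [[-0.0147, -0.0005, 0.004], [0, 0, 0]]
    - [[-0.007, 0, 0], [0, 0, 0]]
    - [[-0.0074, 0, 0], [0, 0, 0]]
    - [[-0.0076, -0.0011, 0], [0, 0, 0]]
    - [[-0.0076, -0.0021, 0], [0, 0, 0]]
    - [[-0.0075, -0.0033, 0], [0, 0, 0]]
    - [[0, 0, 0], [0, 0, 0]]

```text
clock: 39.0
tcp_pos: [0.4452, 0.1525, 0.0646]
orientation: [3.141, -0.025, -0.003]
contact_force: [0.9, 0.5, -0.7]
grip_width: 0.0001
```

```bash
python3 - <<'E'
from h import *
go(*wp(.84,1),.066)
f=cam("wrist"); cv2.imwrite("pics/w14.png",f["bgr"])
E
```

```text
t 39.0 tcp [0.4452 0.1525 0.0646] yaw -0.92 tilt 0.11 w 0.0001 F [ 0.9  0.5 -0.7]
shift tool [ 0.002   0.0008 -0.0014]
```

View pics/w14.png

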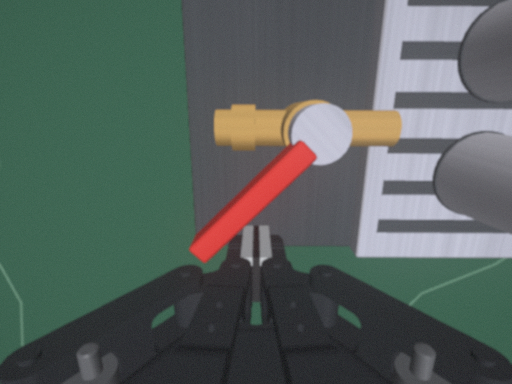

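Emit:
send_rows:
  series:
    - [[-0.0071, -0.0044, 0], [0, 0, 0]]
    - [[-0.0066, -0.0055, 0], [0, 0, 0]]
    - [[-0.0059, -0.0065, 0], [0, 0, 0]]
    - [[-0.005, -0.0074, 0], [0, 0, 0]]
    - [[-0.0039, -0.0082, 0], [0, 0, 0]]
    - [[-0.002, -0.0065, 0], [0, 0, 0]]
    - [[0, 0, 0], [0, 0, 0]]

```text
clock: 39.92
tcp_pos: [0.4159, 0.1922, 0.0646]
orientation: [-3.141, 0.024, 0.002]
contact_force: [0.4, 0.0, 0.5]
grip_width: -0.0002
```

```bash
python3 - <<'E'
from h import *
go(*wp(1.571,1),.066)
f=cam("wrist"); cv2.imwrite("pics/w15.png",f["bgr"])
E
```

```text
t 39.925 tcp [0.4159 0.1922 0.0646] yaw -0.89 tilt 0.08 w -0.0002 F [0.4 0.  0.5]
shift tool [ 0.0008 -0.0009 -0.0014]
```

View pics/w15.png

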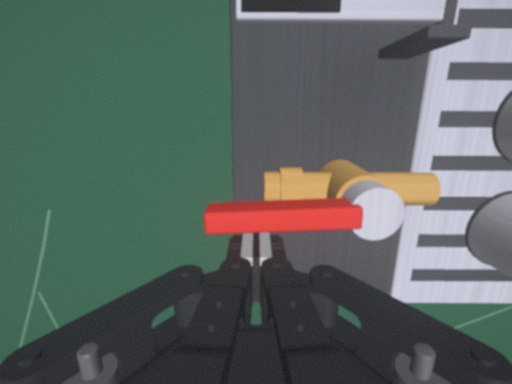

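Emit:
send_rows:
  series:
    - [[0, -0.003, 0], [0, 0, 0]]
    - [[0, 0, 0], [0, 0, 0]]

```text
clock: 40.22
tcp_pos: [0.4163, 0.1942, 0.0646]
orientation: [3.141, -0.027, -0.002]
contact_force: [-0.8, -1.6, -0.9]
grip_width: -0.0002
```

Emit:
send_rows:
  series:
    - [[0, -0.003, 0], [0, 0, 0]]
    - [[0, 0, 0], [0, 0, 0]]

```text
clock: 40.48
tcp_pos: [0.4162, 0.1957, 0.0646]
orientation: [3.14, -0.029, -0.002]
contact_force: [-1.7, -6.1, 1.5]
grip_width: -0.0001
```

```bash
python3 - <<'E'
from h import *
go(*wp(1.571,1),.066)
f=cam("wrist"); cv2.imwrite("pics/w16.png",f["bgr"])
E
```

```text
t 40.475 tcp [0.4162 0.1957 0.0646] yaw -1.05 tilt 0.13 w -0.0001 F [-1.7 -6.1  1.5]
shift tool [ 0.0005  0.0026 -0.0014]
```

View pics/w16.png

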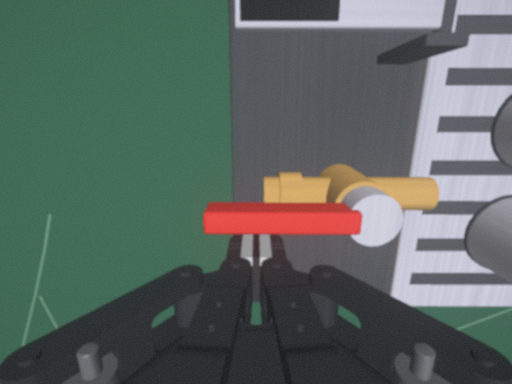

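Emit:
send_rows:
  series:
    - [[0, -0.003, 0], [0, 0, 0]]
    - [[0, 0, 0], [0, 0, 0]]
    - [[0, 0, 0], [0, 0, 0]]

```text
clock: 40.9
tcp_pos: [0.4162, 0.1959, 0.0645]
orientation: [3.137, -0.032, -0.003]
contact_force: [-1.3, -14.4, 6.0]
grip_width: 0.0001
```

The lever is at its open stop: it stopped moving at 14 N, in line with the pipe. Now the pedal.

Emit:
send_rows:
  series:
    - [[0, 0.012, 0], [0, 0, 0]]
    - [[0, 0.01, 0], [0, 0, 0]]
    - [[0, 0, -0.03], [0, 0, 0]]
    - [[0, 0, -0.03], [0, 0, 0]]
    - [[0.002, -0.04, 0], [0, 0, 0]]
    - [[0.004, -0.04, 0], [0, 0, 0]]
    - [[0.004, -0.04, 0], [0, 0, 0]]
    - [[0.002, -0.028, 0], [0, 0, 0]]
    - [[0, 0, 0], [0, 0, 0]]

```text
clock: 42.02
tcp_pos: [0.431, 0.3289, 0.1247]
orientation: [-3.14, 0.02, -0.001]
contact_force: [-0.2, -0.0, 0.6]
grip_width: 0.0002
```

```bash
python3 - <<'E'
from h import *
go(.43,.3315,.07)
f=cam("wrist"); cv2.imwrite("pics/w17.png",f["bgr"])
g=cam("scene"); crop(g,215,90,345,215,5,"s17")
E
```

```text
t 42.025 tcp [0.431  0.3289 0.1247] yaw -0.73 tilt 0.08 w 0.0002 F [-0.2 -0.   0.6]
shift tool [-0.001  -0.0025  0.0547]
```

View pics/w17.png

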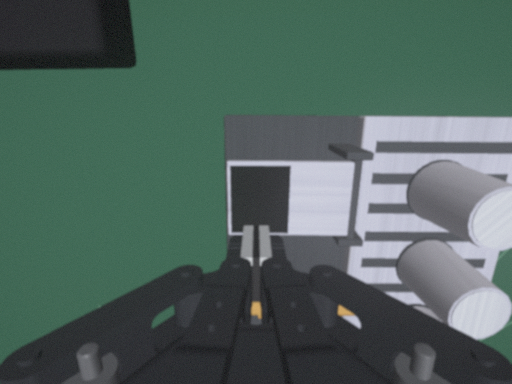

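View pics/s17.png

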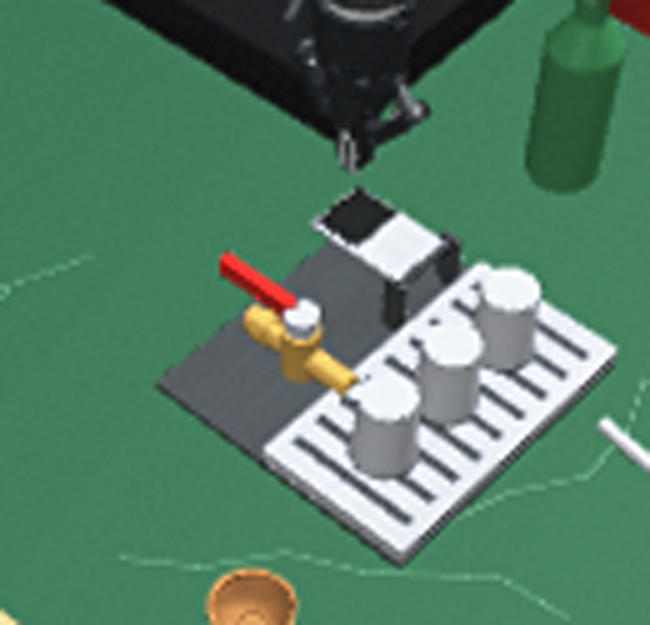

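Emit:
send_rows:
  series:
    - [[-0.001, -0.002, 0.02], [0, 0, 0]]
    - [[0, 0, 0.02], [0, 0, 0]]
    - [[0, 0, 0.015], [0, 0, 0]]
    - [[0, 0, 0.01], [0, 0, 0]]
    - [[0, 0, 0.007], [0, 0, 0]]
    - [[0, 0, 0], [0, 0, 0]]

```text
clock: 42.88
tcp_pos: [0.4298, 0.3273, 0.0525]
orientation: [3.141, -0.028, -0.002]
contact_force: [-1.7, -2.5, 4.6]
grip_width: -0.0001
```

Emit:
send_rows:
  series:
    - [[0, 0, 0.006], [0, 0, 0]]
    - [[0, 0, 0.006], [0, 0, 0]]
    - [[0, 0, 0.004], [0, 0, 0]]
    - [[0, 0, 0.003], [0, 0, 0]]

```text
clock: 43.38
tcp_pos: [0.4329, 0.3278, 0.0374]
orientation: [-3.138, 0.03, -0.004]
contact_force: [-11.6, -10.6, 55.9]
grip_width: 0.0003
```

Emit:
send_rows:
  series:
    - [[0, 0, -0.002], [0, 0, 0]]
    - [[0, 0, 0], [0, 0, 0]]

```text
clock: 43.62
tcp_pos: [0.4323, 0.3277, 0.0387]
orientation: [-3.139, 0.03, -0.004]
contact_force: [-4.2, -6.5, 28.4]
grip_width: 0.0
```

Emit:
send_rows:
  series:
    - [[0, 0, 0], [0, 0, 0]]
    - [[0, 0, 0], [0, 0, 0]]
    - [[0, 0, 0], [0, 0, 0]]
    - [[0, 0, 0], [0, 0, 0]]
    - [[0, 0, 0], [0, 0, 0]]
    - [[0, 0, 0], [0, 0, 0]]
    - [[0, 0, 0], [0, 0, 0]]
    - [[0, 0, 0], [0, 0, 0]]
    - [[0, 0, 0], [0, 0, 0]]
    - [[0, 0, 0], [0, 0, 0]]
    - [[0, 0, 0], [0, 0, 0]]
    - [[0, 0, 0], [0, 0, 0]]
    - [[0, 0, 0], [0, 0, 0]]
    - [[0, 0, 0], [0, 0, 0]]

```text
clock: 45.38
tcp_pos: [0.4324, 0.3277, 0.0387]
orientation: [-3.139, 0.03, -0.005]
contact_force: [-4.9, -7.1, 28.1]
grip_width: -0.0001
```

```bash
python3 - <<'E'
from h import *
g=cam("scene"); crop(g,215,90,345,215,5,"s18")
E
```

Emit:
send_rows:
  series:
    - [[0, 0, -0.015], [0, 0, 0]]
    - [[0, 0, -0.025], [0, 0, 0]]
    - [[0, 0, -0.03], [0, 0, 0]]
    - [[0, 0, -0.015], [0, 0, 0]]
    - [[0, 0, 0], [0, 0, 0]]

```text
clock: 46.05
tcp_pos: [0.4306, 0.329, 0.1216]
orientation: [-3.139, 0.026, -0.003]
contact_force: [0.3, 0.6, -0.4]
grip_width: 0.0004
```

```bash
python3 - <<'E'
from h import *
p=wp(1.571,-1,gap=.015);print(p);go(*p,.12)
g=cam("scene"); crop(g,215,90,345,215,5,"s19")
P=[p]+[wp(t,-1) for t in np.linspace(1.571,0,14)]
c,s=np.cos(YS),np.sin(YS)
for a,b in zip(P,P[1:]):
    d=np.array([[c,s],[-s,c]])@(b-a); print(b.round(4),(d*[1,-1]).round(4))
E
```

```text
[0.4175744  0.24205733]
t 46.05 tcp [0.4306 0.329  0.1216] yaw -0.95 tilt 0.16 w 0.0004 F [ 0.3  0.6 -0.4]
shift tool [-0.0116  0.0871  0.0014]
[0.4173 0.2271] [-0.     0.015]
[0.4154 0.2214] [-0.0018  0.0057]
[0.414  0.2153] [-0.0013  0.0061]
[0.4133 0.2089] [-0.0006  0.0064]
[0.4133 0.2021] [0.0001 0.0067]
[0.4141 0.1952] [0.001  0.0069]
[0.4159 0.1881] [0.0019 0.007 ]
[0.4186 0.1811] [0.0029 0.007 ]
[0.4224 0.1743] [0.0039 0.0067]
[0.4272 0.1679] [0.0049 0.0064]
[0.433 0.162] [0.0059 0.0058]
[0.4397 0.1568] [0.0068 0.005 ]
[0.4472 0.1526] [0.0076 0.0041]
[0.4555 0.1494] [0.0083 0.0031]
```

View pics/s18.png

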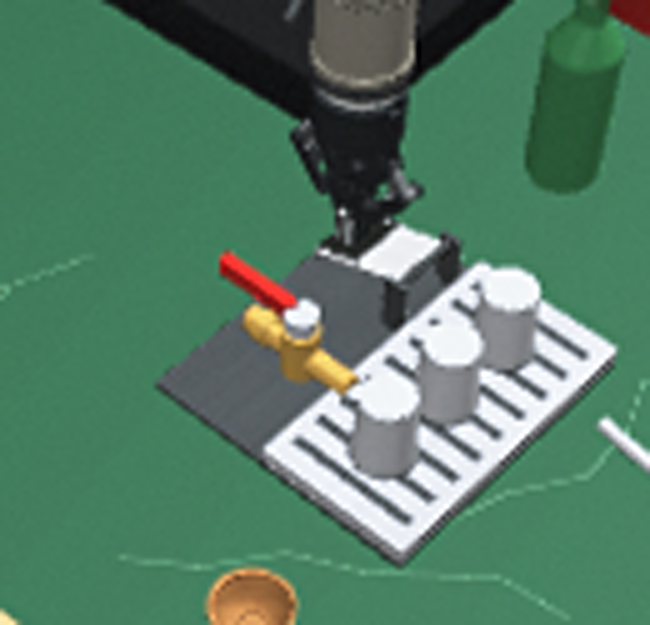

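View pics/s19.png

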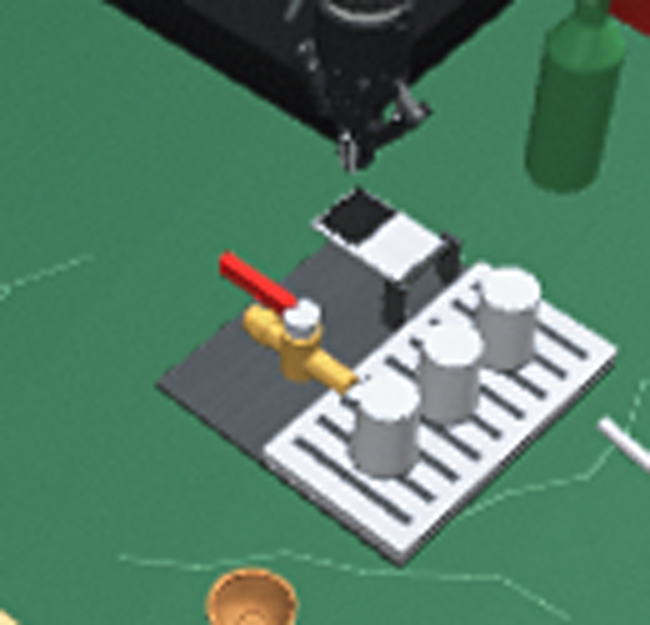

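The pedal went down and came back up, and the lever is still open. Now I'll close it from the other side.

Emit:
send_rows:
  series:
    - [[-0.006, 0.043, 0], [0, 0, 0]]
    - [[-0.006, 0.041, 0], [0, 0, 0]]
    - [[0, 0, 0.02], [0, 0, 0]]
    - [[0, 0, 0.02], [0, 0, 0]]
    - [[0, 0, 0.015], [0, 0, 0]]
    - [[0, 0, 0], [0, 0, 0]]

```text
clock: 46.85
tcp_pos: [0.4158, 0.2436, 0.0645]
orientation: [3.139, -0.027, -0.003]
contact_force: [-0.3, -0.4, 0.2]
grip_width: -0.0002
```

```bash
python3 - <<'E'
from h import *
go(*wp(1.571,-1,gap=.015),.066)
f=cam("wrist"); cv2.imwrite("pics/w20.png",f["bgr"])
E
```

```text
t 46.85 tcp [0.4158 0.2436 0.0645] yaw -0.98 tilt 0.17 w -0.0002 F [-0.3 -0.4  0.2]
shift tool [ 0.0018  0.0015 -0.0015]
```

View pics/w20.png

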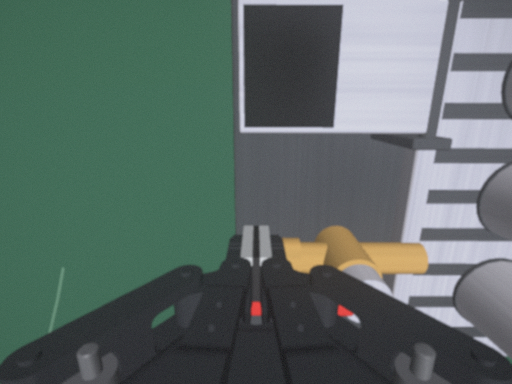

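Emit:
send_rows:
  series:
    - [[0.001, 0.0165, 0], [0, 0, 0]]
    - [[-0.0018, 0.0057, 0], [0, 0, 0]]
    - [[-0.0013, 0.0061, 0], [0, 0, 0]]
    - [[-0.0006, 0.0064, 0], [0, 0, 0]]
    - [[0, 0.0067, 0], [0, 0, 0]]
    - [[0.001, 0.0069, 0], [0, 0, 0]]
    - [[0.0019, 0.007, 0], [0, 0, 0]]
    - [[0.0029, 0.007, 0], [0, 0, 0]]
    - [[0.0039, 0.0067, 0], [0, 0, 0]]
    - [[0.0049, 0.0064, 0], [0, 0, 0]]
    - [[0.0059, 0.0058, 0], [0, 0, 0]]
    - [[0, 0, 0], [0, 0, 0]]

```text
clock: 48.4
tcp_pos: [0.4335, 0.1616, 0.0657]
orientation: [3.141, -0.029, 0.0]
contact_force: [-0.2, -0.2, -0.5]
grip_width: 0.0002
```

```bash
python3 - <<'E'
from h import *
go(*wp(.36,-1),.066)
f=cam("wrist"); cv2.imwrite("pics/w21.png",f["bgr"])
E
```

```text
t 48.4 tcp [0.4335 0.1616 0.0657] yaw -1.06 tilt 0.05 w 0.0002 F [-0.2 -0.2 -0.5]
shift tool [-0.0005 -0.0002 -0.0003]
```

View pics/w21.png

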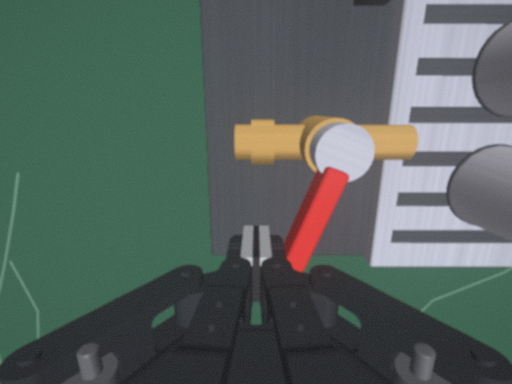

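Emit:
send_rows:
  series:
    - [[0.0068, 0.005, 0], [0, 0, 0]]
    - [[0.0076, 0.0041, 0], [0, 0, 0]]
    - [[0.0083, 0.0031, 0], [0, 0, 0]]
    - [[0.003, 0, 0], [0, 0, 0]]
    - [[0, 0, 0], [0, 0, 0]]

```text
clock: 49.08
tcp_pos: [0.4561, 0.1498, 0.0653]
orientation: [3.141, -0.026, -0.01]
contact_force: [-9.7, 2.3, 7.8]
grip_width: -0.0003
```

Emit:
send_rows:
  series:
    - [[0.003, 0, 0], [0, 0, 0]]
    - [[0, 0, 0], [0, 0, 0]]

```text
clock: 49.32
tcp_pos: [0.4563, 0.1497, 0.0649]
orientation: [-3.141, 0.026, 0.018]
contact_force: [-17.4, 2.9, 13.1]
grip_width: 0.0
```

Emit:
send_rows:
  series:
    - [[-0.012, 0, 0], [0, 0, 0]]
    - [[-0.012, 0, 0], [0, 0, 0]]
    - [[0, 0, -0.03], [0, 0, 0]]
    - [[0, 0, -0.04], [0, 0, 0]]
    - [[0, 0, -0.05], [0, 0, 0]]
    - [[0, 0, 0], [0, 0, 0]]

```text
clock: 50.08
tcp_pos: [0.44, 0.1513, 0.1887]
orientation: [-3.137, 0.027, -0.009]
contact_force: [0.1, 0.0, -0.1]
grip_width: 0.0
```

```bash
python3 - <<'E'
from h import *
go(.5916,.177,.19)
f=cam("wrist"); cv2.imwrite("pics/w22.png",f["bgr"])
g=cam("scene"); crop(g,215,90,345,215,5,"s22")
E
```

```text
t 50.075 tcp [0.44   0.1513 0.1887] yaw -0.98 tilt 0.43 w 0.0 F [ 0.1  0.  -0.1]
shift tool [ 0.1512 -0.0283 -0.0003]
```

View pics/w22.png

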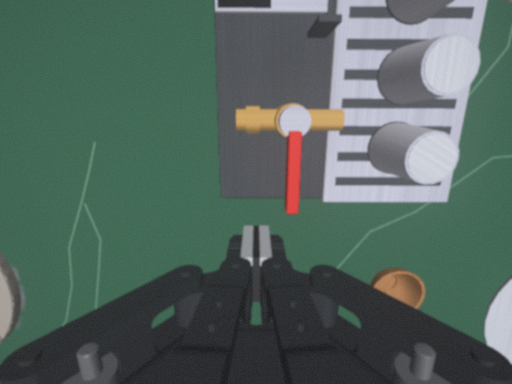

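View pics/s22.png

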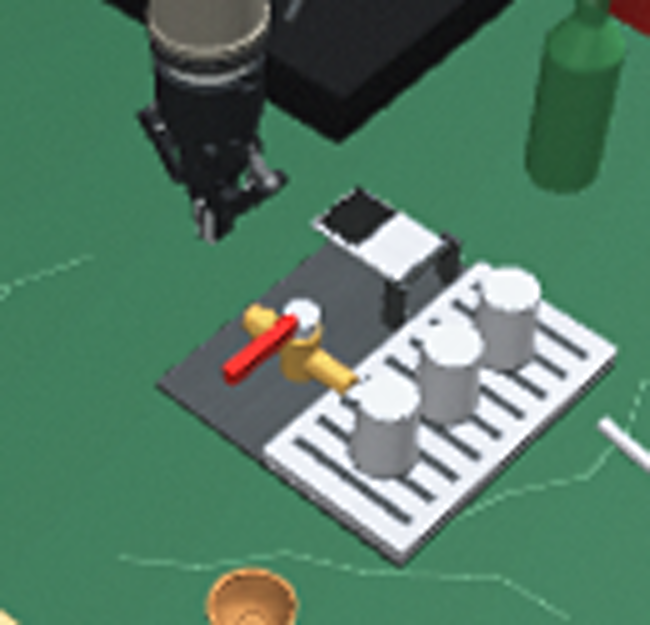

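The lever now lies square across the pipe, so the stopcock is shut. Next I move the tumblers to the board, right one first.

Emit:
send_rows:
  series:
    - [[0.038, -0.007, 0], [0, 0, 0]]
    - [[0.038, -0.007, 0], [0, 0, 0]]
    - [[0.038, -0.007, 0], [0, 0, 0]]
    - [[0.037, -0.006, 0], [0, 0, 0]]
    - [[0, 0, 0], [0, 0, 0]]
    - [[0, 0, 0], [0, 0, 0]]
  fingers: 0

```text
clock: 50.92
tcp_pos: [0.5878, 0.174, 0.1842]
orientation: [3.14, -0.028, -0.004]
contact_force: [0.5, -0.0, -0.1]
grip_width: 0.0851
```

```bash
python3 - <<'E'
from h import *
go(.5912,.1775,.05)
f=cam("wrist"); cv2.imwrite("pics/w23.png",f["bgr"]); print(proj(f,[.5912,.1775,.095]))
E
```

```text
t 50.925 tcp [0.5878 0.174  0.1842] yaw -1.04 tilt 0.18 w 0.0851 F [ 0.5 -0.  -0.1]
shift tool [ 0.0037 -0.0038  0.1342]
[260.35076475 191.01318704]
```

View pics/w23.png

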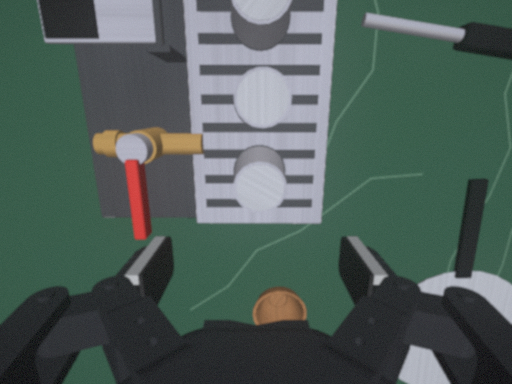

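Emit:
send_rows:
  series:
    - [[0.003, -0.003, 0.03], [0, 0, 0]]
    - [[0, 0, 0.035], [0, 0, 0]]
    - [[0, 0, 0.03], [0, 0, 0]]
    - [[0, 0, 0.02], [0, 0, 0]]
    - [[0, 0, 0.013], [0, 0, 0]]
    - [[0, 0, 0.004], [0, 0, 0]]
    - [[0, 0, 0], [0, 0, 0]]

```text
clock: 51.85
tcp_pos: [0.5924, 0.1779, 0.0543]
orientation: [-3.141, 0.027, -0.001]
contact_force: [0.1, 0.1, 0.9]
grip_width: 0.0852
```

Emit:
send_rows:
  series:
    - [[0, 0, 0], [0, 0, 0]]
    - [[0, 0, 0], [0, 0, 0]]
    - [[0, 0, 0], [0, 0, 0]]
    - [[0, 0, 0], [0, 0, 0]]
    - [[0, 0, 0], [0, 0, 0]]
    - [[0, 0, 0], [0, 0, 0]]
    - [[0, 0, 0], [0, 0, 0]]
  fingers: 255

```text
clock: 52.72
tcp_pos: [0.5924, 0.178, 0.0548]
orientation: [-3.141, 0.027, -0.001]
contact_force: [-1.3, -0.4, 6.5]
grip_width: 0.0489
```

Emit:
send_rows:
  series:
    - [[0, 0, -0.01], [0, 0, 0]]
    - [[0, 0, -0.02], [0, 0, 0]]
    - [[0, 0, -0.03], [0, 0, 0]]
    - [[0, 0, -0.04], [0, 0, 0]]
    - [[0, 0, -0.03], [0, 0, 0]]
    - [[0, 0, 0], [0, 0, 0]]

```text
clock: 53.48
tcp_pos: [0.5939, 0.1779, 0.1874]
orientation: [-3.139, 0.027, -0.008]
contact_force: [-0.1, 0.4, -1.1]
grip_width: 0.0484
```

```bash
python3 - <<'E'
from h import *
go(.5512,-.336,.17)
E
```

```text
t 53.475 tcp [0.5939 0.1779 0.1874] yaw -1.0 tilt 0.33 w 0.0484 F [-0.1  0.4 -1.1]
shift tool [-0.0338  0.5147  0.016 ]
```

Emit:
send_rows:
  series:
    - [[-0.003, 0.0468, 0], [0, 0, 0]]
    - [[-0.003, 0.0468, 0], [0, 0, 0]]
    - [[-0.003, 0.0468, 0], [0, 0, 0]]
    - [[-0.003, 0.0468, 0], [0, 0, 0]]
    - [[-0.003, 0.0468, 0], [0, 0, 0]]
    - [[-0.003, 0.0468, 0], [0, 0, 0]]
    - [[-0.003, 0.0468, 0], [0, 0, 0]]
    - [[-0.003, 0.0468, 0], [0, 0, 0]]
    - [[-0.003, 0.0468, 0], [0, 0, 0]]
    - [[-0.003, 0.0468, 0], [0, 0, 0]]
    - [[-0.003, 0.0467, 0], [0, 0, 0]]
    - [[0, 0, 0], [0, 0, 0]]
    - [[0, 0, 0], [0, 0, 0]]

```text
clock: 55.1
tcp_pos: [0.55, -0.3354, 0.1831]
orientation: [-3.14, 0.027, 0.002]
contact_force: [0.8, 1.2, -0.8]
grip_width: 0.0485
```

```bash
python3 - <<'E'
from h import *
go(.5512,-.336,.042)
f=cam("wrist"); cv2.imwrite("pics/w24.png",f["bgr"])
E
```

```text
t 55.1 tcp [ 0.55   -0.3354  0.1831] yaw -0.99 tilt 0.09 w 0.0485 F [ 0.8  1.2 -0.8]
shift tool [0.0013 0.0007 0.1411]
```

View pics/w24.png

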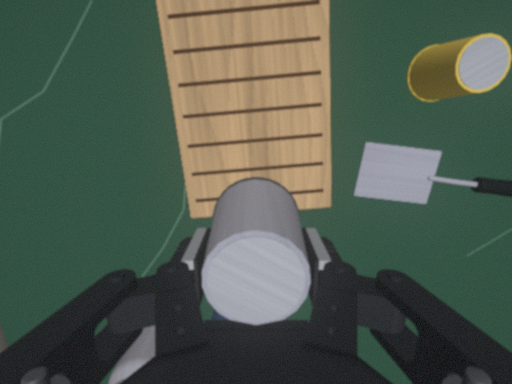

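```bash
python3 - <<'E'
from h import *
f=cam("wrist"); print(proj(f,[.5512,-.336,.012]),ray(f,192,217,.012),ray(f,331,207,.012))
E
```

```text
[256.83286684 175.34654452] [ 0.47281636 -0.38588377  0.012     ] [ 0.63843449 -0.37582826  0.012     ]
```

Board corners agree to a few millimetres, so lower it.

Emit:
send_rows:
  series:
    - [[0.001, 0, 0.03], [0, 0, 0]]
    - [[0, 0, 0.035], [0, 0, 0]]
    - [[0, 0, 0.03], [0, 0, 0]]
    - [[0, 0, 0.022], [0, 0, 0]]
    - [[0, 0, 0.013], [0, 0, 0]]
    - [[0, 0, 0.004], [0, 0, 0]]
    - [[0, 0, 0.002], [0, 0, 0]]
    - [[0, 0, 0], [0, 0, 0]]

```text
clock: 56.2
tcp_pos: [0.5517, -0.3365, 0.0485]
orientation: [3.141, -0.027, 0.002]
contact_force: [0.2, 0.3, -1.1]
grip_width: 0.0486
```

Emit:
send_rows:
  series:
    - [[0, 0, 0.003], [0, 0, 0]]
    - [[0, 0, 0.002], [0, 0, 0]]
    - [[0, 0, 0.001], [0, 0, 0]]
    - [[0, 0, 0], [0, 0, 0]]

```text
clock: 56.7
tcp_pos: [0.5513, -0.3362, 0.0418]
orientation: [-3.141, 0.027, 0.0]
contact_force: [-0.3, 0.7, -0.0]
grip_width: 0.0485
```

Emit:
send_rows:
  series:
    - [[0, 0, 0.0005], [0, 0, 0]]
    - [[0, 0, 0], [0, 0, 0]]
    - [[0, 0, 0], [0, 0, 0]]
    - [[0, 0, 0], [0, 0, 0]]
    - [[0, 0, 0], [0, 0, 0]]
  fingers: 0

```text
clock: 57.32
tcp_pos: [0.5513, -0.3362, 0.0413]
orientation: [-3.141, 0.027, -0.0]
contact_force: [0.7, -0.1, 1.0]
grip_width: 0.0857
```

Emit:
send_rows:
  series:
    - [[0, 0, -0.02], [0, 0, 0]]
    - [[0, 0, -0.03], [0, 0, 0]]
    - [[0, 0, -0.045], [0, 0, 0]]
    - [[0, 0, -0.045], [0, 0, 0]]
    - [[0, 0, 0], [0, 0, 0]]

```text
clock: 57.95
tcp_pos: [0.553, -0.3383, 0.1867]
orientation: [3.138, -0.028, 0.012]
contact_force: [0.4, 0.6, 0.3]
grip_width: 0.0855
```

```bash
python3 - <<'E'
from h import *
go(.5935,.2535,.18)
f=cam("wrist"); cv2.imwrite("pics/w25.png",f["bgr"])
g=cam("scene"); cv2.imwrite("pics/s25.png",g["bgr"])
E
```

```text
t 57.95 tcp [ 0.553  -0.3383  0.1867] yaw -1.01 tilt 0.47 w 0.0855 F [0.4 0.6 0.3]
shift tool [ 0.0299 -0.5924  0.0048]
```

View pics/w25.png

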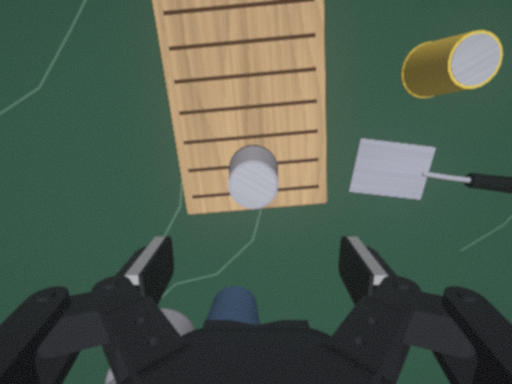

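View pics/s25.png

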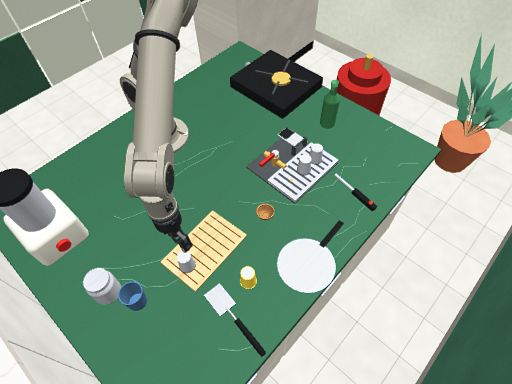

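The first is on the board. Next is the middle tumbler on the grid.

Emit:
send_rows:
  series:
    - [[0.0023, -0.0456, 0], [0, 0, 0]]
    - [[0.0023, -0.0456, 0], [0, 0, 0]]
    - [[0.0023, -0.0456, 0], [0, 0, 0]]
    - [[0.0023, -0.0456, 0], [0, 0, 0]]
    - [[0.0023, -0.0456, 0], [0, 0, 0]]
    - [[0.0023, -0.0456, 0], [0, 0, 0]]
    - [[0.0023, -0.0456, 0], [0, 0, 0]]
    - [[0.0023, -0.0456, 0], [0, 0, 0]]
    - [[0.0023, -0.0456, 0], [0, 0, 0]]
    - [[0.0023, -0.0456, 0], [0, 0, 0]]
    - [[0.0023, -0.0456, 0], [0, 0, 0]]
    - [[0.0023, -0.0456, 0], [0, 0, 0]]
    - [[0.0023, -0.0456, 0], [0, 0, 0]]
    - [[0, 0, 0], [0, 0, 0]]
    - [[0, 0, 0], [0, 0, 0]]

```text
clock: 59.92
tcp_pos: [0.5907, 0.2552, 0.1804]
orientation: [3.14, -0.027, -0.002]
contact_force: [-0.5, -1.2, 0.6]
grip_width: 0.085
```

```bash
python3 - <<'E'
from h import *
go(.594,.2535,.05)
f=cam("wrist"); cv2.imwrite("pics/w26.png",f["bgr"]); print(proj(f,[.594,.2535,.095]))
E
```

```text
t 59.925 tcp [0.5907 0.2552 0.1804] yaw -0.99 tilt 0.13 w 0.085 F [-0.5 -1.2  0.6]
shift tool [0.0036 0.0014 0.1304]
[260.29853442 198.07193943]
```

View pics/w26.png

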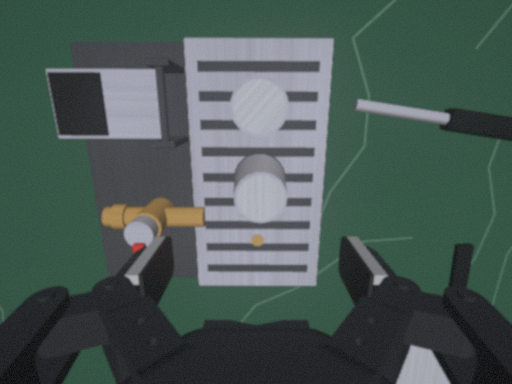

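Emit:
send_rows:
  series:
    - [[0.003, 0.001, 0.03], [0, 0, 0]]
    - [[0, 0, 0.035], [0, 0, 0]]
    - [[0, 0, 0.03], [0, 0, 0]]
    - [[0, 0, 0.02], [0, 0, 0]]
    - [[0, 0, 0.01], [0, 0, 0]]
    - [[0, 0, 0.003], [0, 0, 0]]
    - [[0, 0, 0], [0, 0, 0]]

```text
clock: 60.85
tcp_pos: [0.5948, 0.255, 0.054]
orientation: [-3.141, 0.027, -0.002]
contact_force: [0.0, -0.3, 0.3]
grip_width: 0.0855
```

Emit:
send_rows:
  series:
    - [[0, 0, 0], [0, 0, 0]]
    - [[0, 0, 0], [0, 0, 0]]
    - [[0, 0, 0], [0, 0, 0]]
    - [[0, 0, 0], [0, 0, 0]]
    - [[0, 0, 0], [0, 0, 0]]
    - [[0, 0, 0], [0, 0, 0]]
    - [[0, 0, 0], [0, 0, 0]]
  fingers: 255

```text
clock: 61.72
tcp_pos: [0.5945, 0.2552, 0.0543]
orientation: [-3.141, 0.027, -0.001]
contact_force: [-1.7, -0.5, 6.4]
grip_width: 0.0488
```

Emit:
send_rows:
  series:
    - [[0, 0, -0.01], [0, 0, 0]]
    - [[0, 0, -0.02], [0, 0, 0]]
    - [[0, 0, -0.03], [0, 0, 0]]
    - [[0, 0, -0.04], [0, 0, 0]]
    - [[0, 0, -0.03], [0, 0, 0]]
    - [[0, 0, 0], [0, 0, 0]]

```text
clock: 62.48
tcp_pos: [0.5961, 0.2552, 0.1871]
orientation: [-3.139, 0.027, -0.008]
contact_force: [0.2, -0.7, -1.4]
grip_width: 0.0491
```

```bash
python3 - <<'E'
from h import *
go(.5457,-.2511,.18)
E
```

```text
t 62.475 tcp [0.5961 0.2552 0.1871] yaw -1.0 tilt 0.34 w 0.0491 F [ 0.2 -0.7 -1.4]
shift tool [-0.0417  0.5071  0.0054]
```

Emit:
send_rows:
  series:
    - [[-0.0037, 0.0461, 0], [0, 0, 0]]
    - [[-0.0037, 0.0461, 0], [0, 0, 0]]
    - [[-0.0037, 0.0461, 0], [0, 0, 0]]
    - [[-0.0037, 0.0461, 0], [0, 0, 0]]
    - [[-0.0037, 0.0461, 0], [0, 0, 0]]
    - [[-0.0037, 0.0461, 0], [0, 0, 0]]
    - [[-0.0037, 0.0461, 0], [0, 0, 0]]
    - [[-0.0037, 0.0461, 0], [0, 0, 0]]
    - [[-0.0037, 0.0461, 0], [0, 0, 0]]
    - [[-0.0037, 0.0461, 0], [0, 0, 0]]
    - [[-0.0037, 0.0461, 0], [0, 0, 0]]
    - [[0, 0, 0], [0, 0, 0]]
    - [[0, 0, 0], [0, 0, 0]]

```text
clock: 64.1
tcp_pos: [0.5447, -0.2507, 0.1828]
orientation: [-3.14, 0.027, 0.001]
contact_force: [0.7, 1.0, -0.3]
grip_width: 0.0488
```

```bash
python3 - <<'E'
from h import *
go(.5457,-.2511,.0413)
f=cam("wrist"); cv2.imwrite("pics/w27.png",f["bgr"]);g=cam("scene"); crop(g,150,110,345,290,4,"s27")
E
```

```text
t 64.1 tcp [ 0.5447 -0.2507  0.1828] yaw -0.98 tilt 0.08 w 0.0488 F [ 0.7  1.  -0.3]
shift tool [0.0012 0.0005 0.1415]
```

View pics/s27.png

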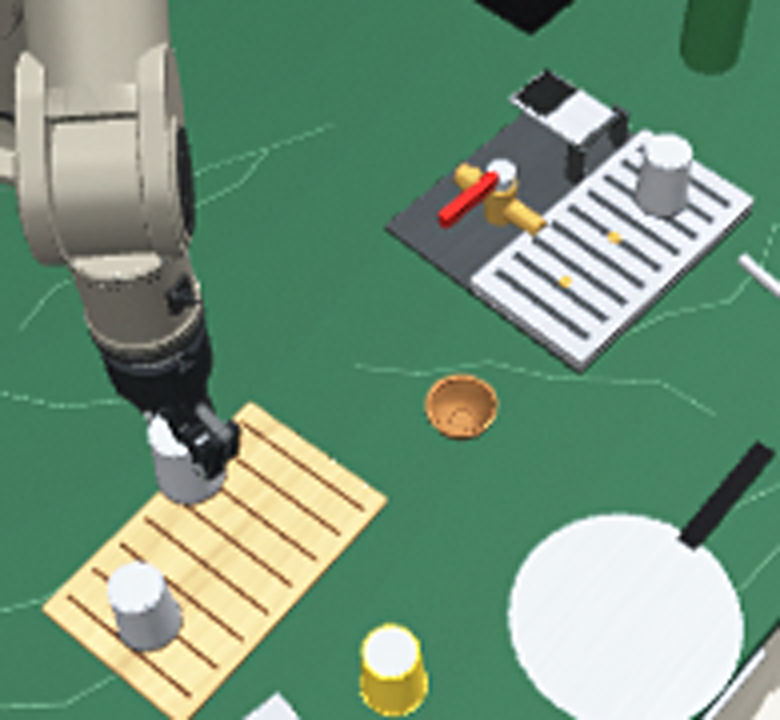

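Emit:
send_rows:
  series:
    - [[0.001, 0, 0.03], [0, 0, 0]]
    - [[0, 0, 0.035], [0, 0, 0]]
    - [[0, 0, 0.03], [0, 0, 0]]
    - [[0, 0, 0.022], [0, 0, 0]]
    - [[0, 0, 0.013], [0, 0, 0]]
    - [[0, 0, 0.006], [0, 0, 0]]
    - [[0, 0, 0.003], [0, 0, 0]]
    - [[0, 0, 0.002], [0, 0, 0]]
    - [[0, 0, 0.001], [0, 0, 0]]
    - [[0, 0, 0], [0, 0, 0]]
    - [[0, 0, 0], [0, 0, 0]]

```text
clock: 65.58
tcp_pos: [0.5461, -0.2514, 0.0415]
orientation: [3.141, -0.027, 0.001]
contact_force: [0.2, 0.5, -0.5]
grip_width: 0.0487
```

Emit:
send_rows:
  series:
    - [[0, 0, 0.0005], [0, 0, 0]]
    - [[0, 0, 0], [0, 0, 0]]
    - [[0, 0, 0], [0, 0, 0]]
    - [[0, 0, 0], [0, 0, 0]]
    - [[0, 0, 0], [0, 0, 0]]
  fingers: 0

```text
clock: 66.2
tcp_pos: [0.5459, -0.2514, 0.0408]
orientation: [-3.141, 0.027, 0.0]
contact_force: [0.8, -0.9, 0.3]
grip_width: 0.0852
```

Emit:
send_rows:
  series:
    - [[0, 0, -0.02], [0, 0, 0]]
    - [[0, 0, -0.03], [0, 0, 0]]
    - [[0, 0, -0.045], [0, 0, 0]]
    - [[0, 0, -0.045], [0, 0, 0]]
    - [[0, 0, 0], [0, 0, 0]]

```text
clock: 66.82
tcp_pos: [0.5479, -0.2531, 0.1856]
orientation: [3.139, -0.028, 0.012]
contact_force: [-0.4, -0.6, 0.1]
grip_width: 0.0853
```

```bash
python3 - <<'E'
from h import *
go(.595,.3285,.18)
f=cam("wrist"); cv2.imwrite("pics/w28.png",f["bgr"])
E
```

```text
t 66.825 tcp [ 0.5479 -0.2531  0.1856] yaw -1.01 tilt 0.44 w 0.0853 F [-0.4 -0.6  0.1]
shift tool [ 0.0368 -0.5823  0.0046]
```

View pics/w28.png

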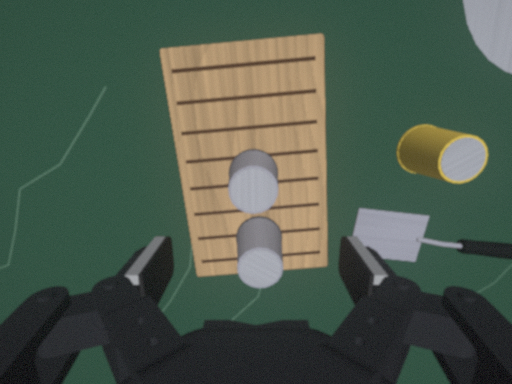

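Emit:
send_rows:
  series:
    - [[0.0028, -0.0448, 0], [0, 0, 0]]
    - [[0.0028, -0.0448, 0], [0, 0, 0]]
    - [[0.0028, -0.0448, 0], [0, 0, 0]]
    - [[0.0028, -0.0448, 0], [0, 0, 0]]
    - [[0.0028, -0.0448, 0], [0, 0, 0]]
    - [[0.0028, -0.0448, 0], [0, 0, 0]]
    - [[0.0028, -0.0448, 0], [0, 0, 0]]
    - [[0.0028, -0.0448, 0], [0, 0, 0]]
    - [[0.0028, -0.0448, 0], [0, 0, 0]]
    - [[0.0028, -0.0448, 0], [0, 0, 0]]
    - [[0.0028, -0.0448, 0], [0, 0, 0]]
    - [[0.0028, -0.0448, 0], [0, 0, 0]]
    - [[0.0028, -0.0448, 0], [0, 0, 0]]
    - [[0, 0, 0], [0, 0, 0]]
    - [[0, 0, 0], [0, 0, 0]]

```text
clock: 68.75
tcp_pos: [0.5917, 0.3294, 0.1799]
orientation: [3.14, -0.027, -0.002]
contact_force: [-0.8, -0.6, 0.9]
grip_width: 0.0852
```

```bash
python3 - <<'E'
from h import *
go(.595,.3285,.055)
f=cam("wrist"); cv2.imwrite("pics/w29.png",f["bgr"]); print(proj(f,[.595,.3285,.095]))
E
```

```text
t 68.75 tcp [0.5917 0.3294 0.1799] yaw -1.0 tilt 0.12 w 0.0852 F [-0.8 -0.6  0.9]
shift tool [0.0034 0.0006 0.1249]
[260.20032722 197.34460306]
```

View pics/w29.png

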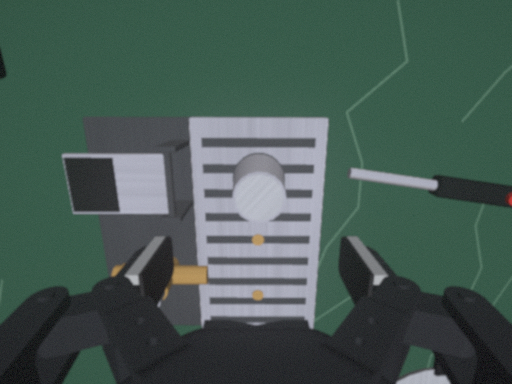

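Emit:
send_rows:
  series:
    - [[0.003, 0, 0.03], [0, 0, 0]]
    - [[0, 0, 0.035], [0, 0, 0]]
    - [[0, 0, 0.03], [0, 0, 0]]
    - [[0, 0, 0.018], [0, 0, 0]]
    - [[0, 0, 0.01], [0, 0, 0]]
    - [[0, 0, 0.003], [0, 0, 0]]
    - [[0, 0, 0], [0, 0, 0]]
  fingers: 20

```text
clock: 69.68
tcp_pos: [0.5957, 0.3304, 0.0555]
orientation: [-3.141, 0.027, -0.002]
contact_force: [-0.2, -0.3, -0.0]
grip_width: 0.0787
```

Emit:
send_rows:
  series:
    - [[0, 0, 0], [0, 0, 0]]
    - [[0, 0, 0], [0, 0, 0]]
    - [[0, 0, 0], [0, 0, 0]]
    - [[0, 0, 0], [0, 0, 0]]
    - [[0, 0, 0], [0, 0, 0]]
    - [[0, 0, 0], [0, 0, 0]]
    - [[0, 0, 0], [0, 0, 0]]
  fingers: 255

```text
clock: 70.55
tcp_pos: [0.5955, 0.3306, 0.0559]
orientation: [-3.141, 0.027, -0.001]
contact_force: [-1.2, 0.2, 5.7]
grip_width: 0.0487
```

Emit:
send_rows:
  series:
    - [[0, 0, -0.01], [0, 0, 0]]
    - [[0, 0, -0.02], [0, 0, 0]]
    - [[0, 0, -0.03], [0, 0, 0]]
    - [[0, 0, -0.04], [0, 0, 0]]
    - [[0, 0, -0.03], [0, 0, 0]]
    - [[0, 0, 0], [0, 0, 0]]

```text
clock: 71.3
tcp_pos: [0.5971, 0.3306, 0.1888]
orientation: [-3.138, 0.027, -0.008]
contact_force: [0.6, -0.3, -1.4]
grip_width: 0.0487
```

```bash
python3 - <<'E'
from h import *
go(.5402,-.1675,.18)
E
```

```text
t 71.3 tcp [0.5971 0.3306 0.1888] yaw -0.99 tilt 0.35 w 0.0487 F [ 0.6 -0.3 -1.4]
shift tool [-0.0483  0.499   0.0069]
```

Emit:
send_rows:
  series:
    - [[-0.0043, 0.0454, 0], [0, 0, 0]]
    - [[-0.0043, 0.0454, 0], [0, 0, 0]]
    - [[-0.0043, 0.0454, 0], [0, 0, 0]]
    - [[-0.0043, 0.0454, 0], [0, 0, 0]]
    - [[-0.0043, 0.0454, 0], [0, 0, 0]]
    - [[-0.0043, 0.0454, 0], [0, 0, 0]]
    - [[-0.0043, 0.0454, 0], [0, 0, 0]]
    - [[-0.0043, 0.0454, 0], [0, 0, 0]]
    - [[-0.0043, 0.0454, 0], [0, 0, 0]]
    - [[-0.0043, 0.0454, 0], [0, 0, 0]]
    - [[-0.0043, 0.0454, 0], [0, 0, 0]]
    - [[0, 0, 0], [0, 0, 0]]
    - [[0, 0, 0], [0, 0, 0]]

```text
clock: 72.92
tcp_pos: [0.5392, -0.1676, 0.1843]
orientation: [-3.141, 0.027, 0.001]
contact_force: [0.6, 0.4, -1.0]
grip_width: 0.0481
```

```bash
python3 - <<'E'
from h import *
go(.5402,-.1675,.043)
g=cam("scene"); crop(g,150,110,345,290,4,"s30")
E
```

```text
t 72.925 tcp [ 0.5392 -0.1676  0.1843] yaw -0.99 tilt 0.07 w 0.0481 F [ 0.6  0.4 -1. ]
shift tool [ 0.0012 -0.      0.1413]
```

View pics/s30.png

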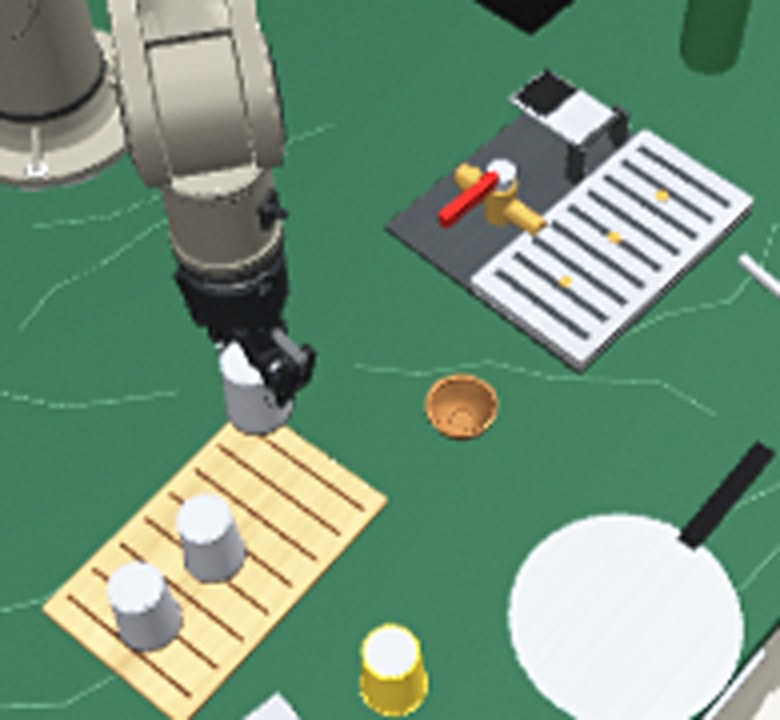

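Emit:
send_rows:
  series:
    - [[0.001, 0, 0.03], [0, 0, 0]]
    - [[0, 0, 0.035], [0, 0, 0]]
    - [[0, 0, 0.03], [0, 0, 0]]
    - [[0, 0, 0.022], [0, 0, 0]]
    - [[0, 0, 0.013], [0, 0, 0]]
    - [[0, 0, 0.006], [0, 0, 0]]
    - [[0, 0, 0.003], [0, 0, 0]]
    - [[0, 0, 0.002], [0, 0, 0]]
    - [[0, 0, 0.0005], [0, 0, 0]]
    - [[0, 0, 0], [0, 0, 0]]
    - [[0, 0, 0], [0, 0, 0]]

```text
clock: 74.35
tcp_pos: [0.5406, -0.1683, 0.0435]
orientation: [-3.141, 0.027, -0.001]
contact_force: [0.2, 0.1, -0.6]
grip_width: 0.0485
```

Emit:
send_rows:
  series:
    - [[0, 0, 0.0008], [0, 0, 0]]
    - [[0, 0, 0], [0, 0, 0]]

```text
clock: 74.6
tcp_pos: [0.5406, -0.1683, 0.0429]
orientation: [-3.141, 0.027, -0.001]
contact_force: [-1.5, 0.6, 4.9]
grip_width: 0.0488
```

Emit:
send_rows:
  series:
    - [[0, 0, 0], [0, 0, 0]]
    - [[0, 0, 0], [0, 0, 0]]
    - [[0, 0, 0], [0, 0, 0]]
    - [[0, 0, 0], [0, 0, 0]]
    - [[0, 0, 0], [0, 0, 0]]
  fingers: 0

```text
clock: 75.22
tcp_pos: [0.5404, -0.1682, 0.0424]
orientation: [-3.141, 0.027, 0.0]
contact_force: [0.2, 1.0, 0.1]
grip_width: 0.0854
```

Emit:
send_rows:
  series:
    - [[0, 0, -0.02], [0, 0, 0]]
    - [[0, 0, -0.03], [0, 0, 0]]
    - [[0, 0, -0.045], [0, 0, 0]]
    - [[0, 0, -0.045], [0, 0, 0]]
    - [[0, -0.04, 0], [0, 0, 0]]
    - [[0, -0.05, 0], [0, 0, 0]]
    - [[0, -0.05, 0], [0, 0, 0]]
    - [[0, -0.05, 0], [0, 0, 0]]
    - [[0, 0, 0], [0, 0, 0]]
    - [[0, 0, 0], [0, 0, 0]]

```text
clock: 76.47
tcp_pos: [0.5437, 0.021, 0.1834]
orientation: [3.141, -0.027, 0.001]
contact_force: [-0.5, -0.9, 0.9]
grip_width: 0.0854
```

```bash
python3 - <<'E'
from h import *
go(.5402,-.1675,.18)
g=cam("scene"); crop(g,70,60,400,330,2.4,"s31"); f=cam("top"); crop(f,50,90,450,290,2,"t31"); tops(f,.082)
print(proj(f,[.5402,-.1675,.082]))
E
```

```text
t 76.475 tcp [0.5437 0.021  0.1834] yaw -0.99 tilt 0.05 w 0.0854 F [-0.5 -0.9  0.9]
shift tool [-0.0003  0.1885  0.0034]
disc [318.9 152. ] [ 13  11 102] [ 0.7406 -0.2305  0.082 ]
disc [350.4 207.4] [ 14  13 137] [ 0.5527 -0.336   0.082 ]
disc [326.3 208.6] [ 14  14 139] [ 0.5472 -0.2553  0.082 ]
disc [301.4 209.8] [ 14  13 136] [ 0.5413 -0.1721  0.082 ]
disc [152.1 225.2] [ 18  15 224] [0.4796 0.3245 0.082 ]
[300.03948045 210.10788381]
```

View pics/s31.png

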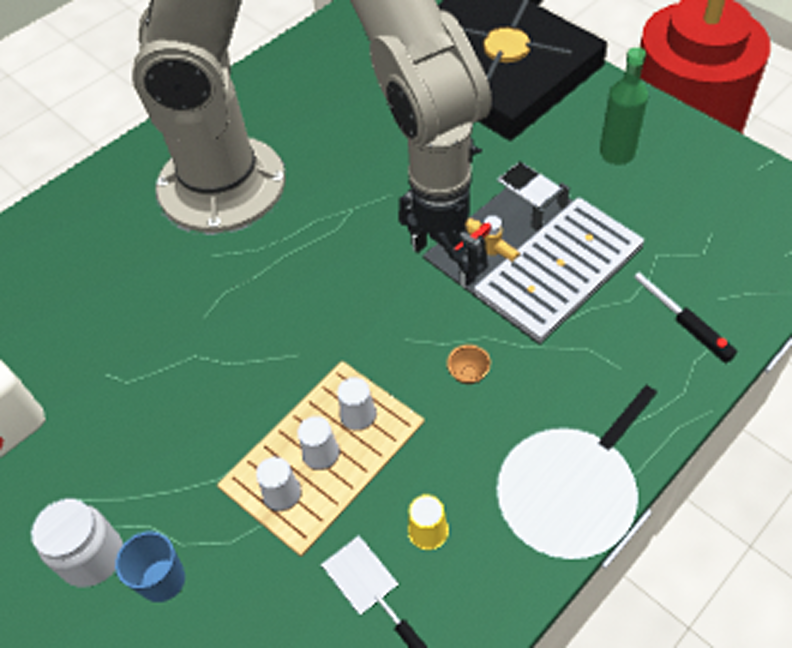

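View pics/t31.png

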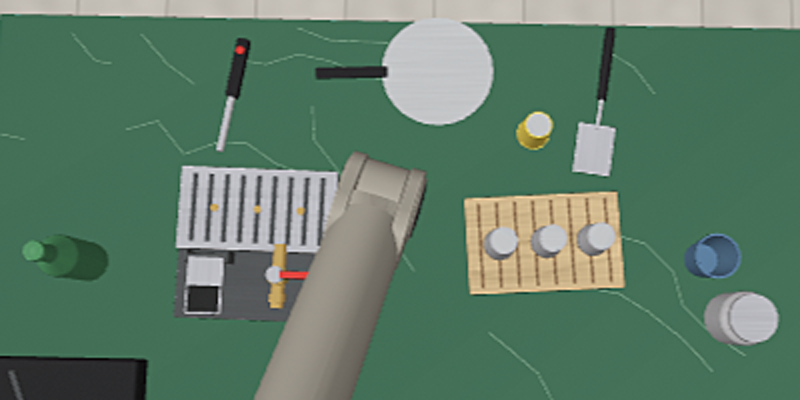

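All three tumblers stand on the board, the stopcock is shut, the other objects haven't moved, and the arm is clear. I'll hand in.

```bash
python3 -c "
from bench import r
print(r.hand_in())"
```

```text
the job is handed in; nothing more can be done
None
```

The job is done and handed in at about 76 s. All three steel tumblers were rinsed and now stand mouth down on the drying board. The stopcock is shut.

- **Rinse:** I stood the three tumblers over the nozzles on the grid. One was knocked about 25 mm aside while I carried the second; it stayed on the grid, and I put it back before going on. I pushed the stopcock to its open stop, held the pedal at its stop for about 2.2 s, let it come up, then pushed the stopcock to its closed stop.
- **Forces:** Pressing the pedal, the wrist force rose briefly to about 56 N, made by the fingertips; I eased it to 28 N for the hold. That is under the 120 N wrist limit.
- **Last checks:** The top view puts the tumblers at about (0.553, −0.336), (0.547, −0.255) and (0.541, −0.172), well inside the board and within 5 mm of where I aimed. The lever lies square across the pipe and the pedal is up. The bowl, bottle, jar, cup and yellow tumbler are where they started, and the open gripper is clear of everything. No check failed. The wrist camera read the first tumbler and the bowl 4 to 6 mm off the top camera along y, which was within the gripper's opening.

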